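Free the stuck vial tray with the release key

ROBOT

A 7-joint arm with a two-finger parallel gripper is mounted at the origin on the work surface. World frame = base frame: x ahead of the robot, y to its left, z up, the work surface at z = 0. Lengths are in m, angles in rad, forces in N, time in s.
With the tool pointing down it reaches from about 0.4 to 0.875 m from the base axis. Payload 19.3 kg.
Tool frame: the origin (TCP) lies midway between the tips of the shut fingers; the grasp point (between the pads) lies 19 mm behind it; x points along the fingers, y is the direction in which the jaws open and shut, and the axes are right-handed (so a half turn about x gives the same grasp; the last joint's range is limited). The gripper opens to 85 mm and grips with 20 to 120 N. Pads are 22 mm wide; open, the fingers measure 114 mm over their backs; the gripper's body (76 mm by 85 mm) begins 54 mm behind the grasp point. The pads swing forward as they close: fully open they stand 13 mm farther back than shut.
Start: joints at [1.189, 0.521, -0.036, 1.599, 0.021, 1.021, -0.113], TCP at [0.192, -0.595, 0.231] pointing down, gripper open.
Joint ranges: [-2.91, 2.91], [-0.3, 2.13], [-1.5, 1.42], [0.17, 2.43], [-1.26, 4.41], [0.16, 1.93], [-2.52, 2.52]. Speed limits (rad/s): [1.89, 1.89, 2.39, 2.39, 3.01, 3.01, 3.01].

INTERFACE

Orientations are given as a 3x3 rotation matrix whose columns are the frame's x, y, z axes.
In Python, from bench import monitor, optics, r gives the robot as it stands.
- The arm moves only by the tool arm_command, never from a script. Its argument "increments" is a list of rows, each a list of 5 numbers: the finger opening in m, from 0 to 0.0854, then the shift along the tool's x, y, z in m, then the turn about the tool's x in rad. A call has 1 to 20 rows; each row shifts and turns the pose as measured when the row begins, along the tool's axes as they then stand; what a row does not reach is not made up. A row lasts 1/12 s, in which the tool goes at most 41.7 mm and 7.16 degrees, less where a joint would pass 70% of its speed; a pose out of reach is approached as far as the arm can. A call is refused whole if a number of a shift passes 0.0417 or a number of a turn 0.125, either way. A call with a gripper value outside its range is refused whole. The fingers move at their own pace and stop on an object; "force" is the grip in N (left out, the last holds). Time passes only in rows, so rows that do not move let the fingers close. It gives the time, the measured TCP pose, the force and the opening at its end, in the units of the state.
- monitor.get_obs(): the state, without advancing time (a new reading comes with each control period).
- optics.snapshot(name): name is "scene" or "top" or "wrist"; returns (picture, depth): 480x640x3 uint8, red, green, blue; 480x640 float32, m along the optical axis (not along the pixel's ray), 0 where there is no reading.
- optics.camera_params(name): a dict with "intrinsics" (3x3 intrinsics, pixels), "pose" (4x4, takes a point from camera to world coordinates); the wrist camera has in their place "hand_eye" (4x4, takes a point from camera to tool coordinates, whose origin is the TCP and whose axes are the tool frame's). Camera axes: x right, y up, looking along -z (the intrinsics and any distortion apply to the point x, -y, -z); pixel columns grow to the right and rows downward; lengths in m; the calibration is good to about 2 mm. A picture is of the moment at which its call begins: read the wrist's pose just before it. camera_params takes no time and is no camera call.
- r.close_job(): hands the job in, once; it reports no verdict.
Trained networks look in the newest picture that a camera, given by its name, has taken for a name from the list of things; names that differ only in an ending like _2 or _b are one class to them, and where a whole thing is asked for, a point or a joint stands for the part that bears it (a point fixed in the world has none). Each returns a list of dicts, best first, with "conf" (0 to 1); they miss things now and then, are a little off and sometimes report something else, mostly with a low value. They report only what shows in the picture. A call takes as long as a camera call. They do not tell look-alikes from the thing itself.
- optics.look_for(camera, thing): "centre" ([x, y, z] in m, in world coordinates, good to about 4 mm: the middle of the surface that is visible of it).
- optics.tip_of(camera, thing): "centre" ([x, y, z] in m, in world coordinates, good to about 4 mm: a listed point, or the origin of a listed thing).
The state is a dict: "clock": time; "joints": joint angles; "qd": joint speeds; "joint_torque": joint torques, N m; "tool_pos": TCP position; "tool_rot": TCP orientation; "force": force on the tool from outside, world axes, zero at the start; "moment": the same for the moment, N m; "grip_width": opening from 0.0 (shut) to 1.0 (fully open).
Only numpy, scipy, OpenCV 4.12 (cv2) and the standard library are available. Lean on these libraries where they do the work, as an engineer would, in place of code of your own. Each camera call takes 0.05 s, during which the arm holds its last target.

TASK

The sampler's vial tray is latched shut: take the red-handled release key from its stand, push its rod straight down through the red-framed hole in the sampler's top until the hidden catch lets go and the tray springs out a little. Put the key back upright in its stand, right down on its collar, and pull the tray by its bar handle all the way out to its stop. Leave the tray out, and leave everything else on the bench where it is, without dropping the key.

Things in the scene. Friction and masses are not known exactly. Their poses are not given: they have to be found in the camera images.
- sampler: White bench instrument (all sizes in mm), 300 deep (x), 280 wide (y), 120 high, fixed to the bench. Origin: on the bench under the middle of its front face; its x axis points from the front into the machine, so the tray comes out along -x; z up. Its front faces roughly towards the robot. Flat top at 120.
- release_hole (a point): Centre of the release hole, at the level of the sampler's flat top (120 above the bench), inside a 36 mm square red frame painted on the top. Round hole 15 mm in diameter through an 8 mm thick top, 50 behind the front face. The spring catch's flat press plate (30 x 60) lies straight below, 32 under the top surface. Axes as the sampler's.
- catch (a joint): How far the hidden catch is pushed down (m): 0 at rest, 0.014 at its bottom stop. It springs back up; takes about 3.5 N to start and 8.5 N at the bottom. The tray is let go at about 0.008 to 0.009.
- tray (a joint): How far the tray is out (m): 0 latched shut; let go, a spring drives it out to about 0.04 to 0.05 in under a second and it stays there; stop at 0.11. From there it slides with about 1 N friction plus a damper (12 N per m/s) and stays where it is left. While latched it cannot be pulled out. Its front panel is 216 wide, 90 high, 12 thick, over the front face; 48 amber vials are fixed in it.
- tray_handle (a point): Middle of the tray's straight steel bar handle: bar 12 mm thick, 120 long, along the sampler's y, 85 above the bench (35 below the sampler's top), its centre 50 in front of the tray's front panel (44 clear between bar and panel). Moves with the tray. Axes as the sampler's.
- key_grip (a point): Centre of the round red plastic handle of the release key: handle 22 in diameter, 58 long, standing upright (the point's z is the key's axis, up). Below it a red collar 30 in diameter, 6 thick (its underside 35 below this point), then a steel rod 8 in diameter, 75 long with a round end. The key weighs about 0.1 kg. At first it stands in the stand's hole, resting on its collar.
- key_tip (a point): Lower end of the key's steel rod, on its axis, 110 below the centre of the handle.
- stand_hole (a point): Middle of the hole in the top of the key stand, at its top face, 85 above the bench. The stand is a black block 70 x 70 with a blue foot 84 x 84, fixed to the bench; the hole is 16 in diameter and goes right through.
- wash_bottle_mid (a point): White wash bottle with red cap and bent spout, 68 in diameter, 188 high; point 80 above its underside. Leave alone.
- beaker_mid (a point): Clear beaker, 76 in diameter, 95 high; point at half height. Leave alone.
- reagent_mid (a point): Amber jar, 76 in diameter, 150 high; point at half height. Leave alone.
- glove_box_mid (a point): Blue and white glove box 240 x 120 x 75 high; its centre. Leave alone.
- vial_rack_mid (a point): Green vial rack 60 x 110 x 58 high; point 30 above its underside. Leave alone.
- carton_mid (a point): Blue carton 80 x 120 x 30 high lying on the middle of the sampler's top; its centre. Leave alone.
- screwdriver_grip (a point): Yellow screwdriver, 190 long, lying on the bench near the robot; a point in its handle. Leave alone.
Not all that is in view belongs to the job. Of the things shaped like the part that bears key_grip, the red one is meant.

How it is judged:
On the way, in this order (a step that is already met when the one before it is completed fails the run):
1. the key's rod, through the release hole, pushes the hidden catch down (value of joint catch above 0.006 m and horizontal distance between key_tip and release_hole below 0.012 m and z of key_tip in the frame of release_hole below -0.03 m), for 0.04 s.
2. the tray has sprung out (value of joint tray above 0.03 m), for 0.05 s.
At the end, for the whole second after the job is handed in: The tray is out to its stop (at least 0.10 of 0.11 m) and at rest, and the key stands upright (within 7 degrees) in the stand's hole, down on its collar (within 6 mm) (value of joint tray above 0.1 m and velocity of joint tray below 0.01 m/s and horizontal distance between key_tip and stand_hole below 0.012 m and z of key_tip in the frame of stand_hole below -0.069 m and angle between key_grip's own z axis and vertical below 0.12 rad); the robot touches nothing.
It fails at once if the key is dropped or laid over (tilted more than 60 degrees) (angle between key_grip's own z axis and vertical above 1.05 rad).
It fails at once if something else on the bench is moved more than 30 mm (distance of any of wash_bottle_mid, beaker_mid, reagent_mid, glove_box_mid, vial_rack_mid, carton_mid, screwdriver_grip from where it was at the start of the episode above 0.03 m).
It also fails if it takes over 64 s, if anything falls off the work surface, if the arm or the gripper's body presses on something with over 40 N, if the wrist force passes 120 N, or if a joint passes its speed limit or range.

## Working session

There is one attempt and no reset: what is moved stays moved. The work goes in short steps, Python scripts to look and compute and a tool call to move; the robot and the scene stay as the last step left them, time stands still between calls to the robot, and variables do not carry over. Pictures are saved under pics/ and viewed, and the job is handed in when it is done.

Besides the shell and the picture viewer there is one more tool, called as a command line: name --pt "numbers of a row" for each row, then --argument value for the rest. arm_command: Moves the arm, as the interface text tells. Its arguments: {"type":"object","properties":{"increments":{"type":"array","items":{"type":"array","items":{"type":"number"}}},"force":{"type":"number"}},"required":["increments"]}

```bash
ls; mkdir -p pics
python3 - <<'E'
from bench import monitor, optics, r
import cv2
o=monitor.get_obs()
print({k:(v if not hasattr(v,'tolist') else v.tolist()) for k,v in o.items()})
for n in("scene","top"):
    im,d=optics.snapshot(n); cv2.imwrite(f"pics/{n}0.png",im[:,:,::-1])
    print(n,optics.camera_params(n))
    for t in ("key_grip","release_hole","stand_hole","tray_handle","sampler"):
        print(t,[(x['conf'],[round(float(c),4) for c in x['centre']]) for x in optics.tip_of(n,t)])
    
print(optics.camera_params("wrist"))
E
```

```text
pics
{'clock': 0.0, 'joints': [1.1887916879170275, 0.5220153566953277, -0.036347960935247475, 1.599993090562748, 0.021197013443132302, 1.021143900846461, -0.1128132921017495], 'qd': [-0.001094982489062062, -5.716808779959373e-05, 0.0010463111942432051, 0.0009629951397801119, 0.00029101636354290645, -0.0008294325716554367, -2.838786162877241e-05], 'joint_torque': [-0.0004349261234892765, -92.7112340927124, 1.9801034778356552, -36.99320912361145, 0.017999022966250777, 0.008388241985812783, -4.562004960462218e-05], 'tool_pos': [0.19160465158478635, -0.5945403945942196, 0.23073002036936782], 'tool_rot': [[-0.00042898537313852924, 0.3067695880395337, -0.9517837127339406], [0.0010936868421850732, -0.9517830871439398, -0.30676987934906924], [-0.9999993099100823, -0.0011725531143833017, 7.27911607640467e-05]], 'force': [0.7599899260654621, -0.4968516324457288, -0.5941211165099589], 'moment': [-0.012523653784504632, -0.015342156554951214, -0.031264675038251734], 'grip_width': 1.0026081071601078}
scene {'intrinsics': array([[588.90022785,   0.        , 324.05343867],
       [  0.        , 588.
[... 1309 characters left out ...]
le [(0.79, [0.6539, -0.0336, 0.1198])]
stand_hole [(0.85, [0.4671, 0.2653, 0.0874])]
tray_handle [(0.69, [0.5401, -0.0913, 0.0853])]
sampler [(0.9, [0.6102, -0.0827, -0.0008])]
{'intrinsics': array([[374.87155505,   0.        , 321.64932154],
       [  0.        , 374.87155505, 236.30276977],
       [  0.        ,   0.        ,   1.        ]]), 'hand_eye': array([[ 4.85666567e-04,  3.09979790e-01, -9.50743022e-01,
        -1.42590085e-01],
       [ 9.99999840e-01,  1.26389426e-04,  5.52036296e-04,
         4.73358216e-04],
       [ 2.91283960e-04, -9.50743138e-01, -3.09979679e-01,
        -7.96614435e-02],
       [ 0.00000000e+00,  0.00000000e+00,  0.00000000e+00,
         1.00000000e+00]])}
```

View pics/scene0.png

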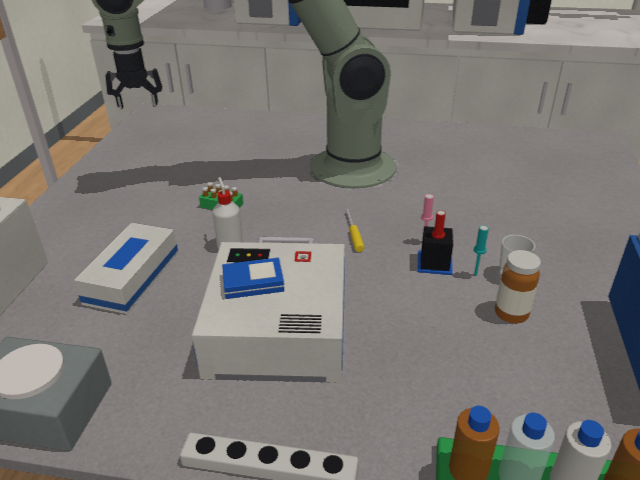

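View pics/top0.png

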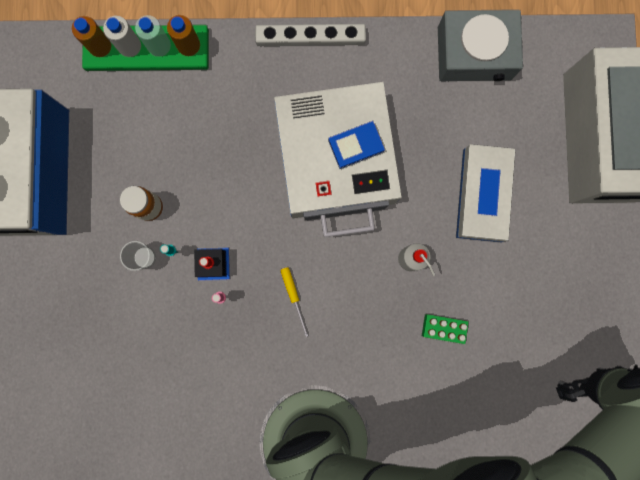

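Candidates: red key in the black stand, scene (440,225) / top (206,262). Look-alikes are the pink key, scene (428,207) / top (218,297), and the teal key, scene (482,240) / top (168,249). The red one in the stand is the one I want. Next I'll do a close crop and measure by colour.

```bash
cat > h.py <<'E'
from bench import monitor, optics, r
import numpy as np, cv2
def pose(n,obs=None):
    p=optics.camera_params(n)
    if n=="wrist":
        T=np.eye(4);T[:3,:3]=np.array(obs['tool_rot']);T[:3,3]=obs['tool_pos'];return p['intrinsics'],T@p['hand_eye']
    return p['intrinsics'],p['pose']
def plane(K,T,u,v,z):
    d=T[:3,:3]@np.array([(u-K[0,2])/K[0,0],-(v-K[1,2])/K[1,1],-1.0])
    return T[:3,3]+d*(z-T[2,3])/d[2]
def proj(K,T,P):
    c=np.linalg.inv(T)@np.append(P,1);return K[0,2]+K[0,0]*c[0]/-c[2],K[1,2]-K[1,1]*c[1]/-c[2]
def cloud(K,T,d):
    v,u=np.mgrid[:480,:640]
    P=np.stack([(u-K[0,2])/K[0,0]*d,-(v-K[1,2])/K[1,1]*d,-d],-1)
    return P@T[:3,:3].T+T[:3,3]
def red(im):
    h=cv2.cvtColor(im,cv2.COLOR_RGB2HSV)
    return (((h[...,0]<6)|(h[...,0]>174))&(h[...,1]>180)&(h[...,2]>60))
E
python3 - <<'E'
from h import *
for n in("scene","top"):
    im,d=optics.snapshot(n);K,T=pose(n);P=cloud(K,T,d);m=red(im)
    nn,l,st,c=cv2.connectedComponentsWithStats(m.astype(np.uint8))
    for i in range(1,nn):
        if st[i,4]<25: continue
        q=P[(l==i)&(d>0)]
        print(n,c[i].round(1),st[i],np.median(q,0).round(4),q.min(0).round(3),q.max(0).round(3),"z.12:",plane(K,T,*c[i],.12).round(4))
        if n=="top":
            t=q[q[:,2]>q[:,2].max()-.006];print('  top',t.mean(0).round(4))
    if n=="top":
        s=(abs(P[...,2]-.12)<.008)&(P[...,0]>.5)&(P[...,0]<1)&(abs(P[...,1])<.35)
        s=cv2.morphologyEx(s.astype(np.uint8),cv2.MORPH_OPEN,np.ones((5,5)))
        k,l,st,c=cv2.connectedComponentsWithStats(s);i=1+st[1:,4].argmax()
        v,u=np.nonzero(l==i)
        pts=np.array([plane(K,T,a,b,.12)[:2] for a,b in zip(u,v)],np.float32)
        print("rect",cv2.minAreaRect(pts),cv2.boxPoints(cv2.minAreaRect(pts)))
        cv2.imwrite("pics/k1.png",np.hstack([cv2.resize(im[220:320,140:260,::-1],None,fx=4,fy=4),cv2.resize(im[160:260,300:420,::-1],None,fx=4,fy=4)])[:, :800] if 0 else cv2.resize(im[160:320,140:420,::-1],None,fx=2.8,fy=2.8,interpolation=2))
    else: cv2.imwrite("pics/k2.png",cv2.resize(im[180:290,400:550,::-1],None,fx=5,fy=5,interpolation=2))
E
```

```text
scene [224.  197.4] [218 190  13  14 132] [ 0.486  -0.257   0.1535] [ 0.278 -0.355  0.037] [ 0.495 -0.244  0.162] z.12: [ 0.4339 -0.2779  0.12  ]
scene [438.8 227.5] [432 214  13  25 224] [0.476  0.265  0.1098] [0.438 0.251 0.083] [0.486 0.28  0.151] z.12: [0.4861 0.2646 0.12  ]
scene [302.4 255.9] [295 252  16   9  57] [ 0.6499 -0.0289  0.1215] [ 0.631 -0.047  0.119] [ 0.669 -0.012  0.126] z.12: [ 0.646 -0.03   0.12 ]
top [323.2 188.3] [316 182  15  14  55] [ 0.6511 -0.0302  0.1233] [ 0.633 -0.048  0.116] [ 0.667 -0.013  0.13 ] z.12: [ 0.6508 -0.0306  0.12  ]
  top [ 0.6499 -0.0308  0.1266]
top [419.  255.3] [414 250  13  12 100] [ 0.4786 -0.2593  0.1576] [ 0.464 -0.277  0.148] [ 0.491 -0.247  0.165] z.12: [ 0.4798 -0.2665  0.12  ]
  top [ 0.4772 -0.2611  0.1605]
top [209.1 262.7] [204 257  10  12  77] [0.4675 0.2554 0.0962] [0.455 0.249 0.082] [0.483 0.273 0.151] z.12: [0.4677 0.2549 0.12  ]
  top [0.4779 0.2576 0.1494]
rect ((0.7568572759628296, -0.0669335275888443), (0.3007557988166809, 0.28003019094467163), 7.489281177520752) [[ 0.5895125   0.05228677]
 [ 0.6260119  -0.22535455]
 [ 0.924202   -0.18615383]
 [ 0.88770264  0.0914875 ]]
```

View pics/k2.png

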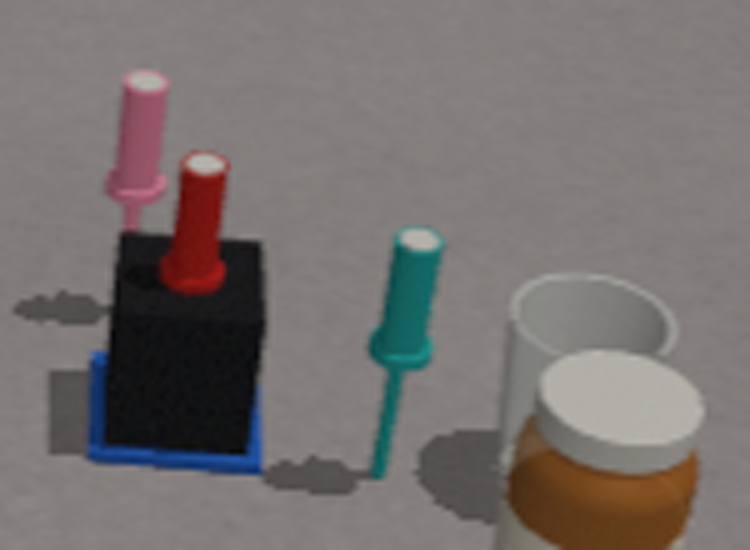

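View pics/k1.png

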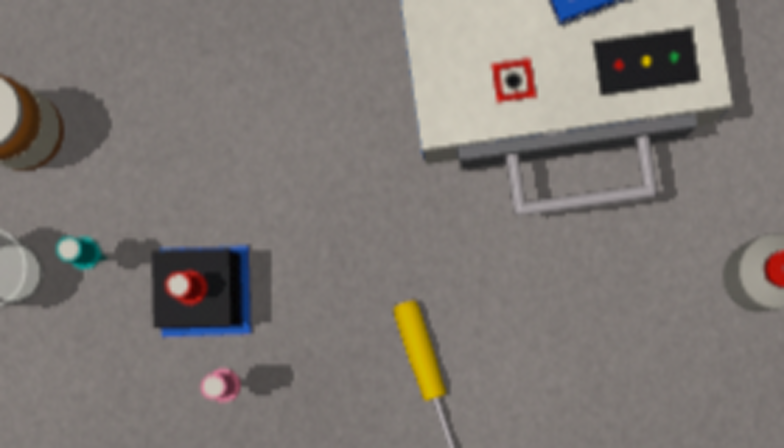

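The crop confirms the red key stands in the black stand with pink and teal as free-standing look-alikes. It also shows the framed hole at about (0.650, -0.031), with sampler yaw of about 7.5°. Next I turn the tool to the sampler's yaw while lifting.

arm_command --pt "0.0854 -0.01 0 0 -0.116" --pt "0.0854 -0.01 0 0 -0.116" --pt "0.0854 -0.01 0 0 -0.116" --pt "0.0854 -0.01 0 0 -0.116" --pt "0.0854 -0.01 0 0 -0.116" --pt "0.0854 -0.01 0 0 -0.116" --pt "0.0854 -0.01 0 0 -0.116" --pt "0.0854 -0.01 0 0 -0.116" --pt "0.0854 -0.01 0 0 -0.116" --pt "0.0854 -0.01 0 0 -0.116" --pt "0.0854 0 0 0 -0.116" --pt "0.0854 0 0 0 -0.116" --pt "0.0854 0 0 0 0"

```text
clock: 1.78
tool_pos: [0.1915, -0.5945, 0.3365]
tool_rot: [[-0.001, 0.98, 0.2], [-0.0, 0.2, -0.98], [-1.0, -0.001, -0.0]]
force: [-0.1, 0.5, -0.3]
grip_width: 0.999
```

arm_command --pt "0.0854 0 0 0 0.07" --pt "0.0854 0 0.0244 -0.0324 0" --pt "0.0854 0 0.0244 -0.0324 0" --pt "0.0854 0 0.0244 -0.0324 0" --pt "0.0854 0 0.0244 -0.0324 0" --pt "0.0854 0 0.0244 -0.0324 0" --pt "0.0854 0 0.0244 -0.0324 0" --pt "0.0854 0 0.0244 -0.0324 0" --pt "0.0854 0 0.0244 -0.0324 0" --pt "0.0854 0 0.0244 -0.0324 0" --pt "0.0854 0 0.0244 -0.0324 0" --pt "0.0854 0 0.0244 -0.0324 0" --pt "0.0854 0 0.0244 -0.0324 0" --pt "0.0854 0 0.0244 -0.0324 0" --pt "0.0854 0 0.0244 -0.0324 0"

```text
clock: 3.03
tool_pos: [0.4916, -0.1029, 0.3341]
tool_rot: [[-0.001, 0.999, 0.04], [-0.003, 0.04, -0.999], [-1.0, -0.001, 0.003]]
force: [0.2, -1.1, 1.0]
grip_width: 0.999
```

arm_command --pt "0.06 0.008 0 -0.036 0" --pt "0.06 0.008 -0.001 -0.036 0" --pt "0.06 0.008 -0.001 -0.036 0" --pt "0.06 0.008 -0.001 -0.036 0" --pt "0.06 0.008 -0.001 -0.036 0" --pt "0.06 0.008 -0.001 -0.036 0" --pt "0.06 0.008 -0.001 -0.036 0" --pt "0.06 0.008 -0.001 -0.036 0" --pt "0.06 0.008 -0.001 -0.036 0" --pt "0.06 0.008 -0.001 -0.036 0" --pt "0.06 0 0 0 0" --pt "0.06 0 0 0 0"

```text
clock: 4.03
tool_pos: [0.4737, 0.2825, 0.2488]
tool_rot: [[-0.0, 1.0, -0.01], [0.001, -0.01, -1.0], [-1.0, -0.0, -0.001]]
force: [-0.1, -0.5, 0.6]
grip_width: 0.706
```

```bash
cat > w.py <<'E'
from h import *
import sys
def look(name):
    o=monitor.get_obs(); im,d=optics.snapshot("wrist"); K,T=pose("wrist",o)
    cv2.imwrite(f"pics/{name}.png",im[:,:,::-1]); return o,im,d,K,T
def comps(o,im,d,K,T):
    P=cloud(K,T,d);m=red(im);nn,l,st,c=cv2.connectedComponentsWithStats(m.astype(np.uint8))
    for i in range(1,nn):
        if st[i,4]<80: continue
        q=P[(l==i)&(d>0)]
        if len(q): print(c[i].round(1),st[i],np.median(q,0).round(4),q.min(0).round(4),q.max(0).round(4))
    return P,m
if __name__=="__main__":
    a=look(sys.argv[1]);print(a[0]['tool_pos'],np.degrees(np.arctan2(a[0]['tool_rot'][1][1],a[0]['tool_rot'][0][1])))
    comps(*a)
    for t in sys.argv[2:]: print(t,[(x['conf'],np.round(x['centre'],4)) for x in optics.tip_of("wrist",t)])
E
python3 w.py w1 key_grip stand_hole key_tip
```

```text
[0.47372862 0.28253663 0.24882177] -0.578602715924626
[315.4 234.1] [298 216  36  52 829] [0.4692 0.2754 0.1094] [0.4539 0.243  0.0849] [0.4833 0.2814 0.1505]
key_grip [(0.72, array([0.4692, 0.2659, 0.1171])), (0.72, array([0.3825, 0.24  , 0.1102])), (0.58, array([0.5056, 0.3641, 0.1103]))]
stand_hole [(0.96, array([0.4672, 0.2677, 0.0871]))]
key_tip [(0.63, array([ 0.3819,  0.2364, -0.0024]))]
```

View pics/w1.png

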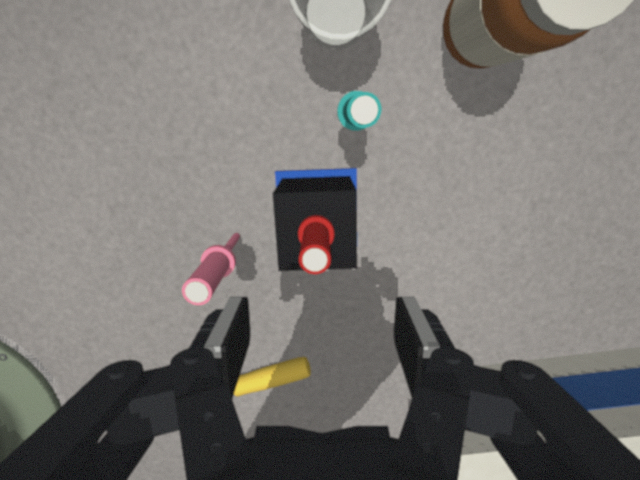

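Run:
```python
from w import *
o=monitor.get_obs();K,T=pose("wrist",o)
print(plane(K,T,314.8,259.5,.149),plane(K,T,316,234,.091),np.array(o['tool_pos']))
K,T=pose("top");print(plane(K,T,204.3,261.8,.149))
K,T=pose("scene");print(plane(K,T,400+205/5,180+163/5,.149))
```

```text
[0.47023557 0.26314748 0.149     ] [0.47030652 0.26336946 0.091     ] [0.47482925 0.28003938 0.24968233]
[0.46868132 0.26174205 0.149     ]
[0.46614654 0.26639055 0.149     ]
```

Run:
```python
from w import *
for i in range(3):
    o,im,d,K,T=look(f"w2_{i}")
    im=cv2.GaussianBlur(im,(3,3),0)
    g=im[235:290,285:345].astype(int);w=(g.min(2)>170)
    v,u=np.nonzero(w);u=u+285;v=v+235
    print(np.round(o['tool_pos'],4),np.round(o['qd'],4).max(),len(u),u.mean(),v.mean(),plane(K,T,u.mean(),v.mean(),.149).round(4))
```

```text
[0.4748 0.28   0.2497] 0.0113 408 312.5 255.5 [0.4687 0.2661 0.149 ]
[0.475  0.2799 0.2498] 0.005 404 312.2722772277228 255.23019801980197 [0.4687 0.2661 0.149 ]
[0.475  0.2799 0.2498] 0.003 402 312.17910447761193 255.24378109452735 [0.4687 0.2661 0.149 ]
```

arm_command --pt "0.06 0.01 -0.003 0.007 0" --pt "0.06 0.015 -0.0032 0.0068 0" --pt "0.06 0.015 0 0 0" --pt "0.06 0.01 0 0 0" --pt "0.06 0 0 0 0" --pt "0.06 0 0 0 0"

```text
clock: 4.88
tool_pos: [0.4709, 0.2623, 0.2]
tool_rot: [[0.006, 1.0, -0.019], [0.002, -0.019, -1.0], [-1.0, 0.006, -0.002]]
force: [-0.0, 0.1, 0.5]
grip_width: 0.707
```

```bash
python3 w.py w3 key_grip
```

```text
[0.47094937 0.26233354 0.19996937] -1.1121329406280893
[317.1 228.8] [ 297  206   42   66 1218] [0.4691 0.2754 0.1136] [0.4544 0.2583 0.0846] [0.4836 0.2811 0.1507]
key_grip [(0.78, array([0.4696, 0.2689, 0.121 ])), (0.75, array([0.5031, 0.3627, 0.1105])), (0.6, array([0.3798, 0.2403, 0.1129]))]
```

View pics/w3.png

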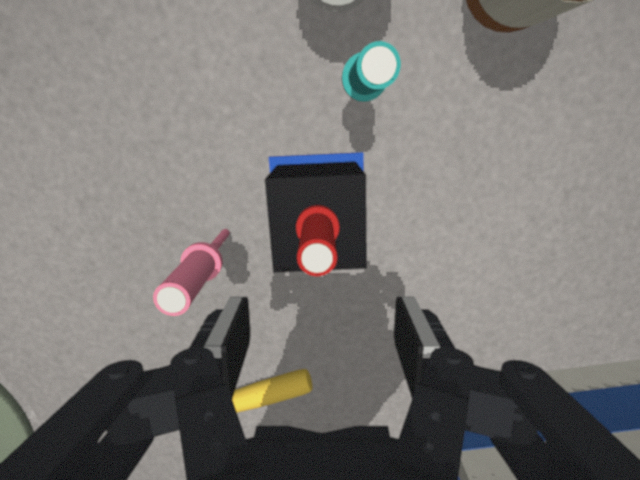

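Run:
```python
from w import *
for i in range(2):
    o,im,d,K,T=look(f"w4_{i}")
    im=cv2.GaussianBlur(im,(3,3),0)
    g=im[232:285,290:345].astype(int);w=(g.min(2)>170)
    v,u=np.nonzero(w);u=u+290;v=v+232
    p=plane(K,T,u.mean(),v.mean(),.149)
    R=np.array(o['tool_rot']);print(np.round(o['tool_pos'],4),len(u),u.mean(),v.mean(),p.round(4),(R.T@(np.array([p[0],p[1],.104])-o['tool_pos'])).round(4),R.round(4).tolist())
```

```text
[0.471  0.2626 0.2003] 656 316.3353658536585 257.9862804878049 [0.4687 0.2661 0.149 ] [ 0.0963 -0.003  -0.0033] [[0.0061, 0.9998, -0.0191], [0.0021, -0.0191, -0.9998], [-1.0, 0.0061, -0.0023]]
[0.4711 0.2628 0.2004] 657 316.3257229832572 258.26788432267887 [0.4688 0.2661 0.149 ] [ 0.0964 -0.003  -0.003 ] [[0.0065, 0.9998, -0.0188], [0.0023, -0.0189, -0.9998], [-1.0, 0.0064, -0.0025]]
```

Consistent at (0.4687, 0.2661). I'll descend with the correction, settle, then check the pose before gripping.

arm_command --pt "0.06 0.01 -0.0015 -0.0015 0" --pt "0.06 0.012 -0.0015 -0.0015 0" --pt "0.06 0.012 0 0 0" --pt "0.06 0.012 0 0 0" --pt "0.06 0.012 0 0 0" --pt "0.06 0.012 0 0 0" --pt "0.06 0.01 0 0 0" --pt "0.06 0.008 0 0 0" --pt "0.06 0 0 0 0" --pt "0.06 0 0 0 0"

```text
clock: 5.92
tool_pos: [0.4665, 0.2673, 0.1017]
tool_rot: [[0.004, 1.0, -0.016], [0.002, -0.016, -1.0], [-1.0, 0.004, -0.002]]
force: [-0.7, -0.8, 0.3]
grip_width: 0.706
```

Run:
```python
from w import *
o,im,d,K,T=look("w5")
R=np.array(o['tool_rot']);print(np.round(o['tool_pos'],4),(R.T@(np.array([.4687,.2661,.104])-o['tool_pos'])).round(4),R.round(4).tolist())
```

```text
[0.4665 0.2673 0.1017] [-0.0023  0.0022  0.0012] [[0.0041, 0.9999, -0.0162], [0.0022, -0.0162, -0.9999], [-1.0, 0.0041, -0.0023]]
```

View pics/w5.png

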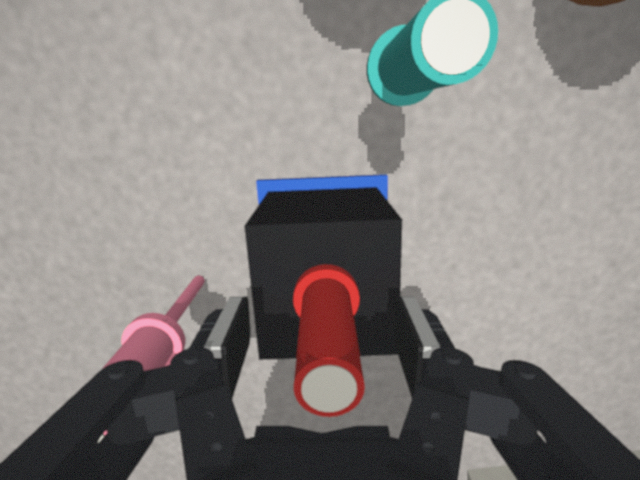

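The key sits centred between the fingers, with its cap at (329,389). Small trim, then close.

arm_command --pt "0.06 -0.002 0.002 0.001 0" --pt "0.04 0 0 0 0" --pt "0.0 0 0 0 0" --pt "0.0 0 0 0 0" --pt "0.0 0 0 0 0" --pt "0.0 0 0 0 0" --pt "0.0 0 0 0 0" --pt "0.0 0 0 0 0" --force 80

```text
clock: 6.63
tool_pos: [0.4701, 0.2665, 0.1065]
tool_rot: [[0.008, 1.0, -0.017], [0.004, -0.017, -1.0], [-1.0, 0.008, -0.004]]
force: [0.6, 0.5, -2.3]
grip_width: 0.237
```

arm_command --pt "0.0 0 0 0 0" --pt "0.0 -0.006 0 0 0" --pt "0.0 -0.01 0 0 0" --pt "0.0 -0.01 0 0 0" --pt "0.0 -0.01 0 0 0" --pt "0.0 -0.01 0 0 0" --pt "0.0 -0.01 0 0 0" --pt "0.0 -0.01 0 0 0" --pt "0.0 -0.01 0 0 0" --pt "0.0 -0.01 0 0 0" --pt "0.0 -0.015 0 0 0" --pt "0.0 -0.015 0 0 0" --pt "0.0 -0.015 0 0 0" --pt "0.0 -0.015 0 0 0" --pt "0.0 0 0 0 0" --pt "0.0 0 0 0 0"

```text
clock: 7.97
tool_pos: [0.4682, 0.2662, 0.2698]
tool_rot: [[0.01, 1.0, -0.016], [0.005, -0.016, -1.0], [-1.0, 0.01, -0.005]]
force: [-1.1, -0.4, -1.5]
grip_width: 0.24
```

Run:
```python
from w import *
o,im,d,K,T=look("w6")
print(np.round(o['tool_pos'],4),np.round(o['tool_rot'],4).tolist(),o['grip_width'],np.round(o['force'],2))
im,d=optics.snapshot("scene");cv2.imwrite("pics/s6.png",cv2.resize(im[110:300,330:560,::-1],None,fx=3.2,fy=3.1,interpolation=2))
```

```text
[0.4682 0.2662 0.2698] [[0.0099, 0.9998, -0.016], [0.005, -0.016, -0.9999], [-0.9999, 0.0099, -0.0052]] 0.2401634374174568 [-1.12 -0.36 -1.48]
```

View pics/s6.png

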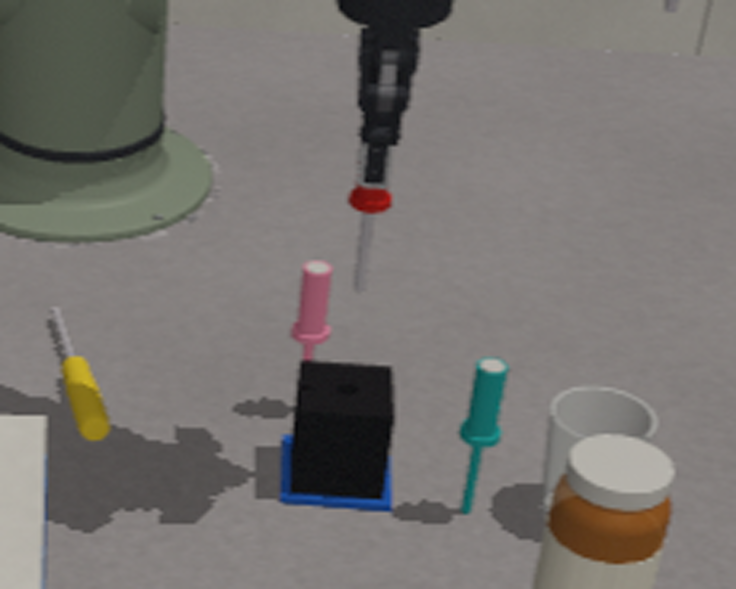

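View pics/w6.png

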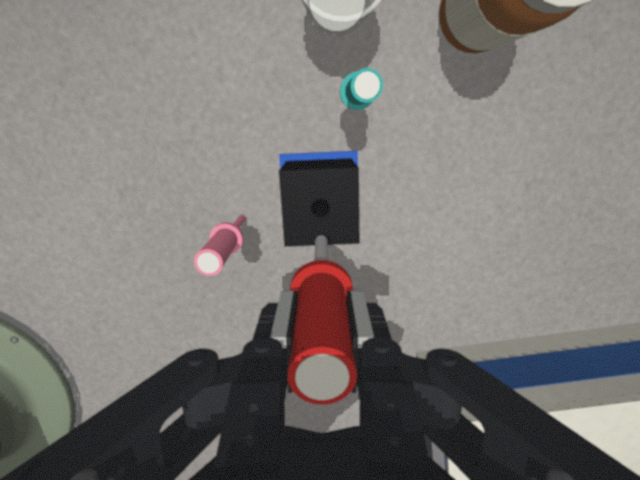

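Run:
```python
from w import *
o,im,d,K,T=look("w7")
print(np.round(o['tool_pos'],4))
cv2.imwrite("pics/w7c.png",cv2.resize(im[180:320,270:370,::-1],None,fx=6,fy=4.2,interpolation=0))
g=cv2.cvtColor(im,cv2.COLOR_RGB2GRAY)
c=g[192:225,300:342].astype(float);print(c.min(),np.median(c))
w=(c<np.median(c)*.6);v,u=np.nonzero(w);print(len(u),u.mean()+300,v.mean()+192,plane(K,T,u.mean()+300,v.mean()+192,.085).round(4))
H=optics.camera_params("wrist")['hand_eye']
def toolplane(u,v,x):
    dd=H[:3,:3]@np.array([(u-K[0,2])/K[0,0],-(v-K[1,2])/K[1,1],-1.]);return H[:3,3]+dd*(x-H[0,3])/dd[0]
for v in(236,240):print(toolplane(320,v,.0965))
print(toolplane(322,379,-.0425))
```

```text
[0.4681 0.2661 0.2692]
10.0 41.0
98 319.61224489795916 207.4591836734694 [0.4682 0.2669 0.085 ]
[ 0.0965     -0.00087587 -0.00149898]
[ 0.0965     -0.00088056  0.00133066]
[-0.0425      0.0003849   0.00157378]
```

View pics/w7c.png

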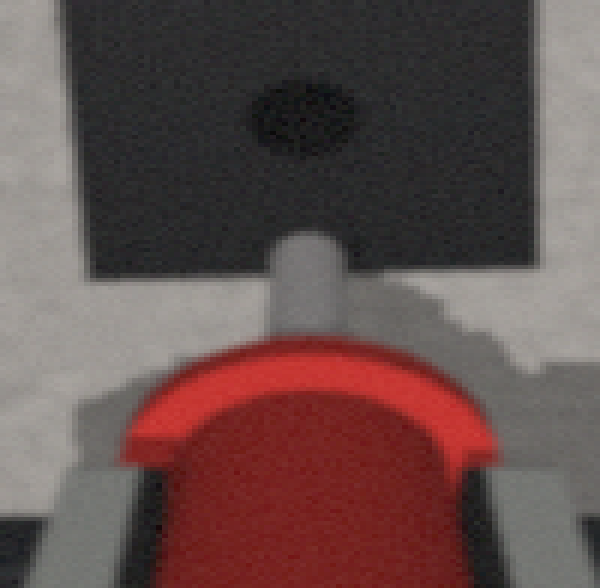

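arm_command --pt "0.0 0 0.006 0.01 0" --pt "0.0 0 0.012 0.019 0" --pt "0.0 0 0.0133 0.021 0" --pt "0.0 0 0.0133 0.021 0" --pt "0.0 0 0.0133 0.021 0" --pt "0.0 0 0.0133 0.021 0" --pt "0.0 0 0.0133 0.021 0" --pt "0.0 0 0.0133 0.021 0" --pt "0.0 0 0.0133 0.021 0" --pt "0.0 0 0.0133 0.021 0" --pt "0.0 0 0.0133 0.021 0" --pt "0.0 0 0.0133 0.021 0" --pt "0.0 0 0.0133 0.021 0" --pt "0.0 0 0.0133 0.021 0" --pt "0.0 0 0.006 0.01 0" --pt "0.0 0 0 0 0" --pt "0.0 0 0 0 0"

```text
clock: 9.53
tool_pos: [0.6519, -0.0554, 0.2539]
tool_rot: [[-0.012, 1.0, -0.016], [0.0, -0.016, -1.0], [-1.0, -0.012, 0.0]]
force: [-1.0, 0.9, -1.2]
grip_width: 0.238
```

```bash
python3 w.py w8 release_hole key_tip; python3 -c "
from h import *;print(np.round(monitor.get_obs()['tool_rot'],4).tolist())"
```

```text
[ 0.65186256 -0.05540224  0.25386816] -0.934825607135237
[319.5 186.9] [295 163  50  50 743] [ 0.6487 -0.027   0.1213] [ 0.6315 -0.0464  0.1193] [ 0.6675 -0.01    0.1234]
[321.4 315.2] [ 288  261   69  139 3999] [ 0.6523 -0.046   0.2744] [ 0.6383 -0.107   0.1202] [ 0.6741 -0.0404  0.2983]
release_hole [(0.72, array([ 0.6478, -0.0286,  0.1193]))]
key_tip [(0.62, array([ 0.6536, -0.0557,  0.1587]))]
[[-0.0113, 0.9998, -0.0143], [-0.0, -0.0143, -0.9999], [-0.9999, -0.0113, 0.0002]]
```

View pics/w8.png

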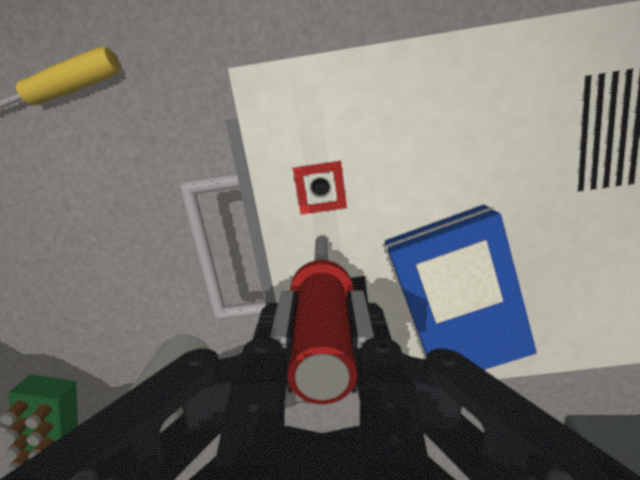

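```bash
cat > al.py <<'E'
from w import *
def run(name,v0,v1,u0,u1,dark=60):
    o,im,d,K,T=look(name);R=np.array(o['tool_rot'])
    g=cv2.cvtColor(im,cv2.COLOR_RGB2GRAY)[v0:v1,u0:u1]
    v,u=np.nonzero(g<dark);h=plane(K,T,u.mean()+u0,v.mean()+v0,.12)
    m=red(im)
    nn,l,st,c=cv2.connectedComponentsWithStats(m.astype(np.uint8))
    for i in range(1,nn):
        if st[i,4]>300: 
            bb=st[i];print('red bb centre',bb[:2]+bb[2:4]/2,bb, plane(K,T,*(bb[:2]+bb[2:4]/2),.12).round(4))
    tip=np.array(o['tool_pos'])+R@np.array([.0965,-.0009,.0017])
    e=h-tip;print(len(u),u.mean()+u0,v.mean()+v0,'hole',h.round(4),'tip',tip.round(4),'err tool',(R.T@e).round(4),'tcp',np.round(o['tool_pos'],4), 'tilt',R[:2,0].round(4),'F',np.round(o['force'],1))
E
python3 -c "
from al import *
run('w9',176,200,307,334)"
```

```text
red bb centre [320.  189.5] [295 165  50  49 736] [ 0.6496 -0.0282  0.12  ]
red bb centre [322.5 331. ] [ 288  261   69  140 3924] [ 0.6498 -0.1494  0.12  ]
210 320.06190476190477 188.0857142857143 hole [ 0.6497 -0.0271  0.12  ] tip [ 0.6497 -0.0556  0.1581] err tool [ 0.0381 -0.0001 -0.0284] tcp [ 0.6518 -0.0539  0.2546] tilt [-0.0113 -0.    ] F [-0.  -0.1 -0.5]
```

arm_command --pt "0.0 0 0 -0.008 0" --pt "0.0 0.004 0 -0.01 0" --pt "0.0 0.006 0 -0.008 0" --pt "0.0 0.006 0 -0.001 0" --pt "0.0 0.004 0 0 0" --pt "0.0 0 0 0 0" --pt "0.0 0 0 0 0"

```text
clock: 10.32
tool_pos: [0.6509, -0.0188, 0.2332]
tool_rot: [[-0.01, 1.0, -0.007], [0.001, -0.007, -1.0], [-1.0, -0.01, -0.001]]
force: [-0.1, 0.5, -1.2]
grip_width: 0.239
```

```bash
python3 -c "
from al import *
run('w10',200,236,300,340)
im=cv2.imread('pics/w10.png');cv2.imwrite('pics/w10c.png',cv2.resize(im[170:320,260:380],None,fx=5,fy=4,interpolation=0))"
```

```text
red bb centre [321.5 312. ] [ 287  219   69  186 4726] [ 0.6494 -0.084   0.12  ]
4 323.5 235.0 hole [ 0.6513 -0.0219  0.12  ] tip [ 0.649  -0.0204  0.1368] err tool [0.0167 0.0024 0.0015] tcp [ 0.6509 -0.0188  0.2332] tilt [-0.0104  0.0006] F [-0.1  0.5 -1.2]
```

View pics/w10c.png

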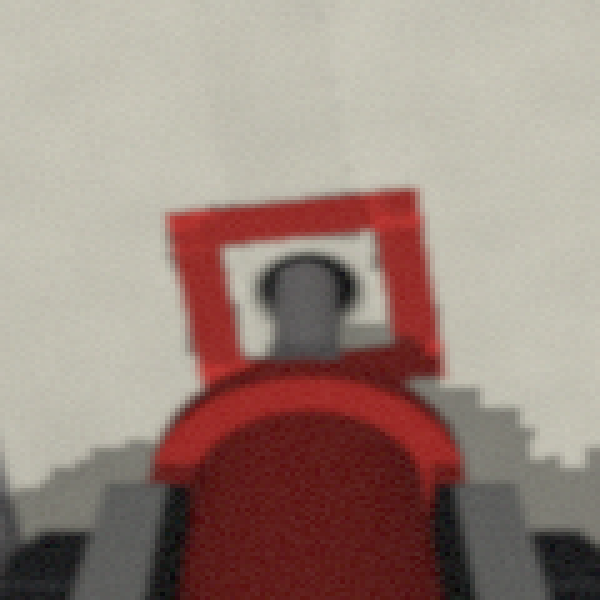

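```bash
cat > e.py <<'E'
from w import *
def e(u,v,tipx=.0965):
    o=monitor.get_obs();K,T=pose("wrist",o);R=np.array(o['tool_rot']);h=plane(K,T,u,v,.12);h2=h.copy()
    t=np.array(o['tool_pos'])+R@np.array([tipx,-.0009,.0017])
    print('hole',h.round(4),'tip',t.round(4),'err',(R.T@(h-t)).round(4),'tcp',np.round(o['tool_pos'],4),R[:2,0])
E
python3 -c "
from e import *
e(321.3,242.8);e(321.3,241.9)
im,d=optics.snapshot('scene');cv2.imwrite('pics/s10.png',cv2.resize(im[140:300,220:380,::-1],None,fx=3.7,fy=3.7,interpolation=2))"
```

```text
hole [ 0.6497 -0.0279  0.12  ] tip [ 0.649  -0.0205  0.1368] err [0.0168 0.0009 0.0074] tcp [ 0.6509 -0.0189  0.2333] [-0.0104381   0.00065415]
hole [ 0.6497 -0.0272  0.12  ] tip [ 0.649  -0.0205  0.1368] err [0.0168 0.0009 0.0067] tcp [ 0.6509 -0.0189  0.2333] [-0.0104381   0.00065415]
```

View pics/s10.png

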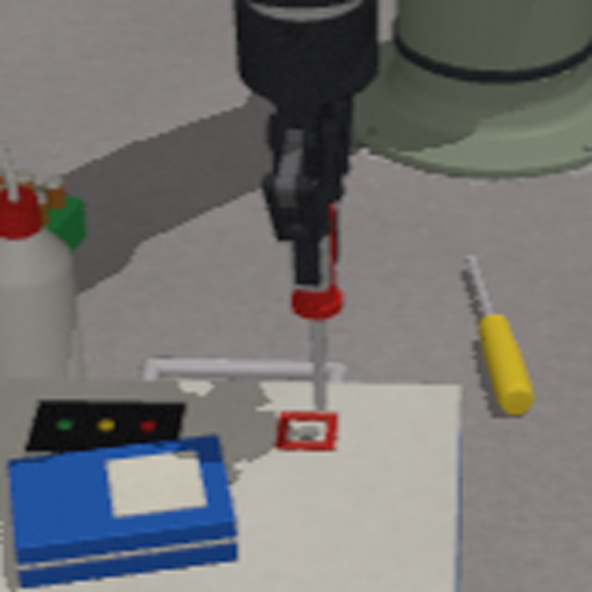

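arm_command --pt "0.0 0 0.001 0.003 0" --pt "0.0 0 0 0.003 0" --pt "0.0 0.004 0 0.0005 0" --pt "0.0 0.004 0 0 0" --pt "0.0 0 0 0 0" --pt "0.0 0 0 0 0"

```text
clock: 10.92
tool_pos: [0.6524, -0.0283, 0.2251]
tool_rot: [[-0.009, 1.0, -0.011], [0.0, -0.011, -1.0], [-1.0, -0.009, 0.0]]
force: [0.8, -0.6, -1.9]
grip_width: 0.237
```

```bash
python3 -c "
from e import *
o,im,d,K,T=look('w11')
im=im[:,:,::-1];cv2.imwrite('pics/w11c.png',cv2.resize(im[190:310,260:380],None,fx=5,fy=5,interpolation=0))
im,d=optics.snapshot('scene');cv2.imwrite('pics/s11.png',cv2.resize(im[200:280,260:340,::-1],None,fx=7,fy=7,interpolation=2))
e(321,240)"
```

```text
hole [ 0.6512 -0.0325  0.12  ] tip [ 0.6506 -0.0299  0.1288] err [0.0088 0.0007 0.0026] tcp [ 0.6524 -0.0282  0.2253] [-9.07694553e-03  3.74356049e-05]
```

View pics/w11c.png

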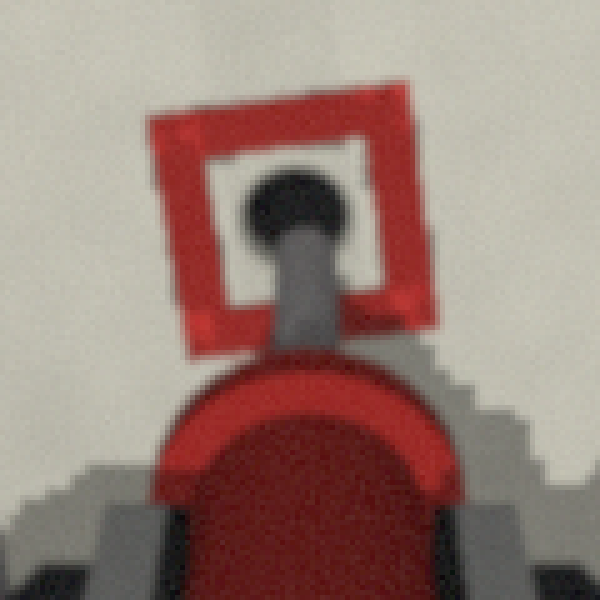

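View pics/s11.png

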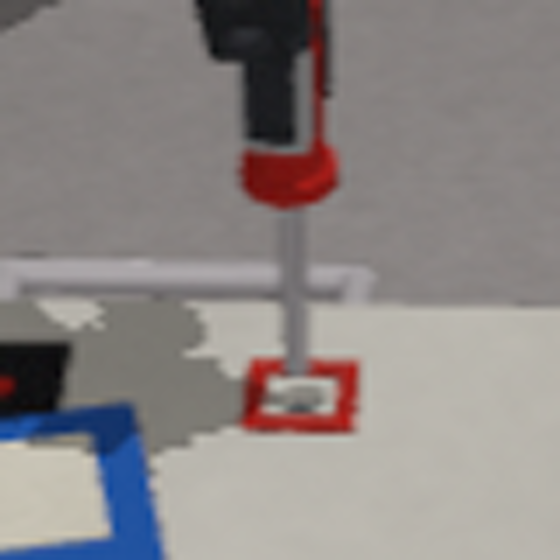

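```bash
python3 -c "
from e import *
e(319.3,233.9)"
```

```text
hole [ 0.65  -0.028  0.12 ] tip [ 0.6506 -0.0299  0.1288] err [ 0.0088 -0.0005 -0.0019] tcp [ 0.6524 -0.0282  0.2253] [-9.07694553e-03  3.74356049e-05]
```

arm_command --pt "0.0 0 -0.001 -0.0015 0" --pt "0.0 0.003 0 0 0" --pt "0.0 0.003 0 0 0" --pt "0.0 0 0 0 0" --pt "0.0 0 0 0 0"

```text
clock: 11.43
tool_pos: [0.6513, -0.026, 0.219]
tool_rot: [[-0.009, 1.0, -0.01], [0.0, -0.01, -1.0], [-1.0, -0.009, -0.0]]
force: [0.5, -0.6, -1.0]
grip_width: 0.239
```

```bash
python3 -c "
from e import *
o,im,d,K,T=look('w12')
im=im[:,:,::-1];cv2.imwrite('pics/w12c.png',cv2.resize(im[190:310,260:380],None,fx=5,fy=5,interpolation=0))
im,d=optics.snapshot('scene');cv2.imwrite('pics/s12.png',cv2.resize(im[200:280,260:340,::-1],None,fx=7,fy=7,interpolation=2))
e(319.3,233.9)"
```

```text
hole [ 0.6491 -0.0238  0.12  ] tip [ 0.6495 -0.0277  0.1225] err [ 0.0025 -0.0005 -0.0039] tcp [ 0.6513 -0.026   0.219 ] [-0.00869209  0.00017997]
```

View pics/w12c.png

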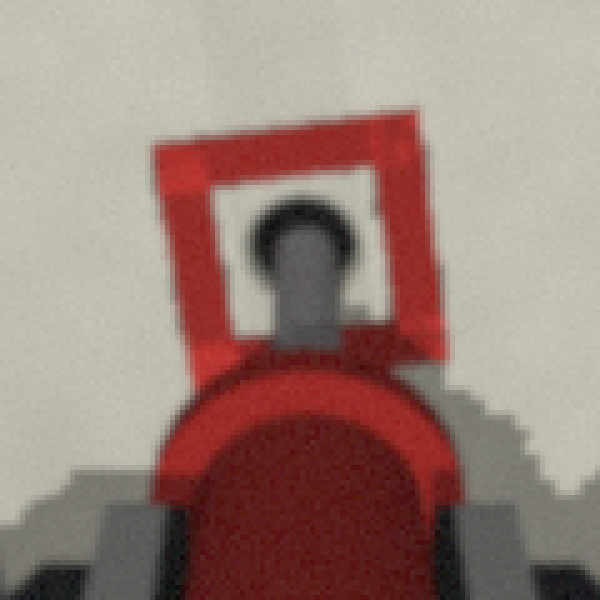

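View pics/s12.png

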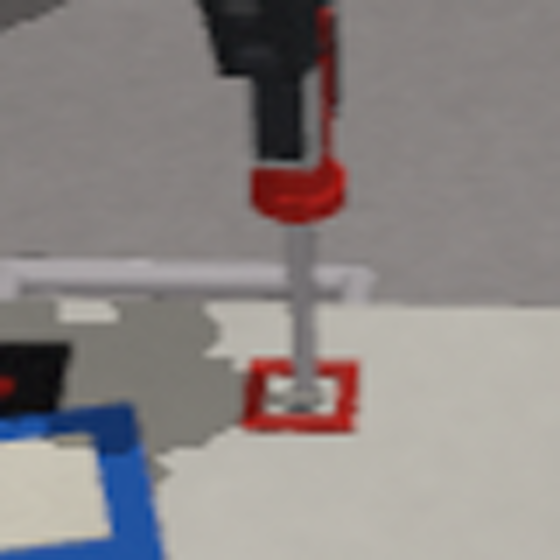

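```bash
python3 -c "
from e import *
e(320.5,240.1)"
```

```text
hole [ 0.6499 -0.0283  0.12  ] tip [ 0.6495 -0.0277  0.1225] err [0.0025 0.0003 0.0006] tcp [ 0.6513 -0.026   0.219 ] [-0.00869209  0.00017997]
```

arm_command --pt "0.0 0.004 0 0.0005 0" --pt "0.0 0.005 0 0 0" --pt "0.0 0.005 0 0 0" --pt "0.0 0.005 0 0 0" --pt "0.0 0 0 0 0" --force 100

```text
clock: 11.95
tool_pos: [0.6511, -0.0267, 0.198]
tool_rot: [[-0.009, 1.0, -0.01], [0.0, -0.01, -1.0], [-1.0, -0.009, -0.0]]
force: [0.4, -0.0, -1.7]
grip_width: 0.234
```

arm_command --pt "0.0 0.005 0 0 0" --pt "0.0 0.005 0 0 0" --pt "0.0 0.004 0 0 0" --pt "0.0 0.004 0 0 0" --pt "0.0 0.003 0 0 0" --pt "0.0 0.002 0 0 0" --pt "0.0 0 0 0 0" --pt "0.0 0 0 0 0"

```text
clock: 12.62
tool_pos: [0.6515, -0.0265, 0.1735]
tool_rot: [[-0.007, 1.0, -0.01], [0.0, -0.01, -1.0], [-1.0, -0.007, 0.0]]
force: [-1.6, -0.1, 5.1]
grip_width: 0.23
```

```bash
python3 -c "
from e import *
o=monitor.get_obs();print(np.round(o['tool_pos'],4),np.round(o['force'],2))
for n in ('scene','top'):
  im,d=optics.snapshot(n);print(n,optics.tip_of(n,'tray_handle'));cv2.imwrite(f'pics/{n}13.png',im[:,:,::-1])"
```

```text
[ 0.6515 -0.0265  0.1735] [-1.6  -0.09  5.13]
scene [{'centre': [0.4981, -0.0948, 0.0852], 'conf': 0.75}]
top []
```

View pics/top13.png

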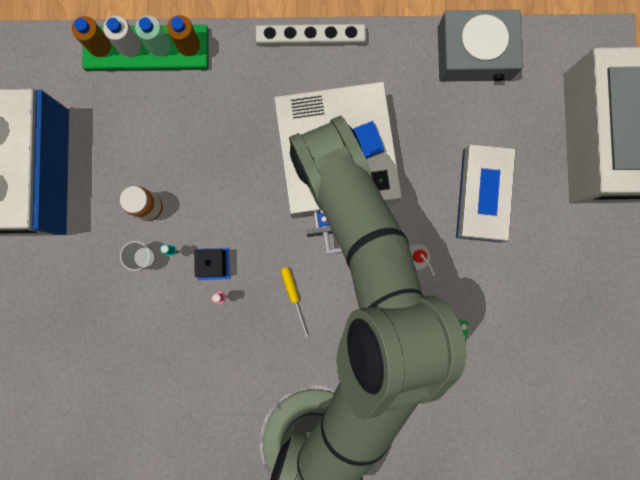

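The tray has sprung out: the handle is now at x≈0.498, about 45 mm out, and visible at top (328,240). Now I lift straight out.

arm_command --pt "0.0 -0.005 0 0 0" --pt "0.0 -0.008 0 0 0" --pt "0.0 -0.008 0 0 0" --pt "0.0 -0.008 0 0 0" --pt "0.0 -0.008 0 0 0" --pt "0.0 -0.01 0 0 0" --pt "0.0 -0.01 0 0 0" --pt "0.0 -0.01 0 0 0" --pt "0.0 -0.01 0 0 0" --pt "0.0 -0.01 0 0 0" --pt "0.0 -0.01 0 0 0" --pt "0.0 0 0 0 0"

```text
clock: 13.82
tool_pos: [0.6526, -0.0262, 0.2827]
tool_rot: [[-0.005, 1.0, -0.01], [0.0, -0.01, -1.0], [-1.0, -0.005, -0.0]]
force: [0.7, 0.5, -0.8]
grip_width: 0.231
```

arm_command --pt "0.0 0 -0.006 -0.01 0" --pt "0.0 0 -0.0145 -0.0205 0" --pt "0.0 0 -0.0145 -0.0205 0" --pt "0.0 0 -0.0145 -0.0205 0" --pt "0.0 0 -0.0145 -0.0205 0" --pt "0.0 0 -0.0145 -0.0205 0" --pt "0.0 0 -0.0145 -0.0205 0" --pt "0.0 0 -0.0145 -0.0205 0" --pt "0.0 0 -0.0145 -0.0205 0" --pt "0.0 0 -0.0145 -0.0205 0" --pt "0.0 0 -0.0145 -0.0205 0" --pt "0.0 0 -0.0145 -0.0205 0" --pt "0.0 0 -0.0145 -0.0205 0" --pt "0.0 0 -0.006 -0.01 0" --pt "0.0 0 0 0 0" --pt "0.0 0 0 0 0"

```text
clock: 15.15
tool_pos: [0.4498, 0.2578, 0.2783]
tool_rot: [[-0.012, 1.0, -0.007], [-0.002, -0.007, -1.0], [-1.0, -0.012, 0.002]]
force: [1.1, -0.7, -1.0]
grip_width: 0.229
```

```bash
cat > st.py <<'E'
from e import *
def go(name,v0,v1,u0,u1,f=.6):
    o,im,d,K,T=look(name);R=np.array(o['tool_rot'])
    g=cv2.cvtColor(im,cv2.COLOR_RGB2GRAY);c=cv2.GaussianBlur(g,(3,3),0)[v0:v1,u0:u1].astype(float)
    v,u=np.nonzero(c<np.median(c)*f);h=plane(K,T,u.mean()+u0,v.mean()+v0,.085) if len(u) else np.array([.4682,.2667,.085])
    t=np.array(o['tool_pos'])+R@np.array([.0965,-.0005,.0017])
    print(len(u),u.mean()+u0,v.mean()+v0,'hole',h.round(4),'tip',t.round(4),'err',(R.T@(h-t)).round(4),'known err',(R.T@(np.array([.4683,.2666,.085])-t)).round(4),'tcp',np.round(o['tool_pos'],4),R[:2,0].round(4),R[:2,1].round(3))
if __name__=="__main__":
    go("w20",195,215,307,335)
    cv2.imwrite('pics/w20b.png',cv2.imread('pics/w20.png'))
E
python3 st.py
```

```text
0 nan nan hole [0.4682 0.2667 0.085 ] tip [0.4481 0.2559 0.1819] err [ 0.0966  0.0212 -0.0112] known err [ 0.0966  0.0213 -0.0111] tcp [0.4498 0.2578 0.2783] [-0.0123 -0.0023] [ 1.    -0.007]st.py:7: RuntimeWarning: Mean of empty slice.
  print(len(u),u.mean()+u0,v.mean()+v0,'hole',h.round(4),'tip',t.round(4),'err',(R.T@(h-t)).round(4),'known err',(R.T@(np.array([.4683,.2666,.085])-t)).round(4),'tcp',np.round(o['tool_pos'],4),R[:2,0].round(4),R[:2,1].round(3))
  ret = ret.dtype.type(ret / rcount)
```

View pics/w20.png

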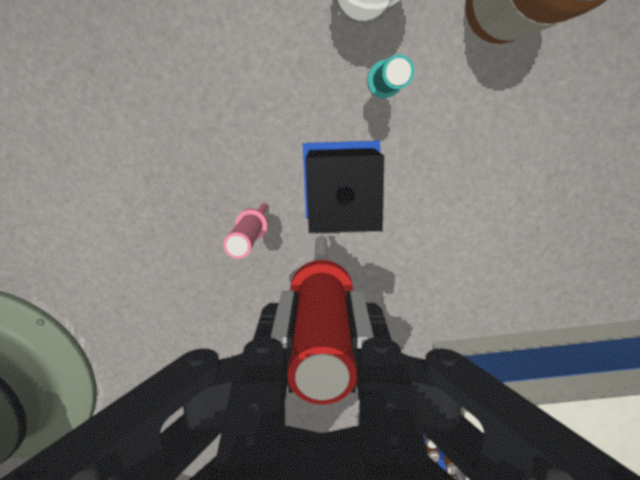

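arm_command --pt "0.0 0 0.006 -0.003 0" --pt "0.0 0.006 0.007 -0.004 0" --pt "0.0 0.01 0.006 -0.003 0" --pt "0.0 0.01 0 0 0" --pt "0.0 0.01 0 0 0" --pt "0.0 0.006 0 0 0" --pt "0.0 0 0 0 0" --pt "0.0 0 0 0 0"

```text
clock: 15.87
tool_pos: [0.4724, 0.2642, 0.2286]
tool_rot: [[-0.016, 1.0, -0.013], [-0.004, -0.013, -1.0], [-1.0, -0.016, 0.005]]
force: [0.2, 0.3, -1.0]
grip_width: 0.234
```

Run:
```python
from st import *
go("w21",205,230,305,338,.65)
im=cv2.imread('pics/w21.png');cv2.imwrite('pics/w21c.png',cv2.resize(im[160:310,250:390],None,fx=4,fy=4,interpolation=0))
```

```text
58 317.91379310344826 214.63793103448276 hole [0.4674 0.2675 0.085 ] tip [0.4703 0.2621 0.1322] err [ 0.0472 -0.0022 -0.0056] known err [ 0.0472 -0.0013 -0.0047] tcp [0.4724 0.2642 0.2286] [-0.0157 -0.0044] [ 1.    -0.013]
```

View pics/w21c.png

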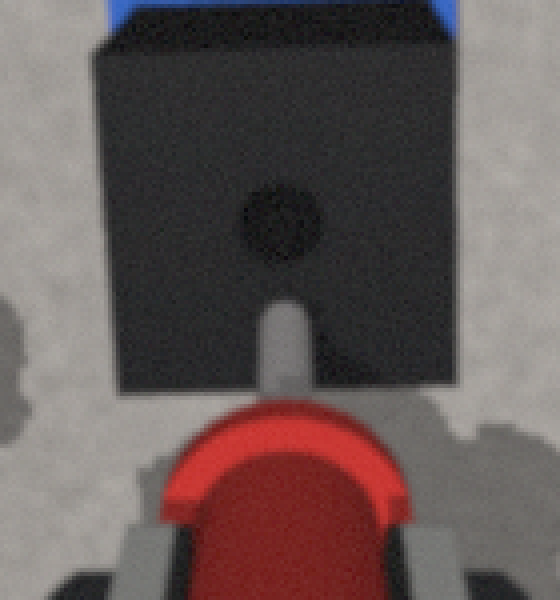

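```bash
cat > e2.py <<'E'
from e import *
def g(u,v):
    o=monitor.get_obs();K,T=pose("wrist",o);R=np.array(o['tool_rot']);h=plane(K,T,u,v,.085)
    t=np.array(o['tool_pos'])+R@np.array([.0965,-.0005,.0017])
    print(h.round(4),t.round(4),(R.T@(h-t)).round(4),'known',(R.T@(np.array([.4683,.2666,.085])-t)).round(4))
E
python3 -c "
from e2 import *
g(320.25,215.5)"
```

```text
[0.4693 0.2668 0.085 ] [0.4703 0.2621 0.1323] [ 0.0473 -0.0004 -0.0049] known [ 0.0473 -0.0013 -0.0047]
```

arm_command --pt "0.0 0 -0.001 -0.002 0" --pt "0.0 0.004 0 -0.0025 0" --pt "0.0 0.008 0 0 0" --pt "0.0 0.008 0 0 0" --pt "0.0 0.008 0 0 0" --pt "0.0 0.006 0 0 0" --pt "0.0 0.004 0 0 0" --pt "0.0 0 0 0 0" --pt "0.0 0 0 0 0"

```text
clock: 16.67
tool_pos: [0.4706, 0.2693, 0.1874]
tool_rot: [[-0.014, 1.0, -0.013], [-0.004, -0.013, -1.0], [-1.0, -0.014, 0.004]]
force: [-0.0, -0.3, -0.8]
grip_width: 0.233
```

Run:
```python
from st import *
go("w22",215,240,305,338,.65)
im=cv2.imread('pics/w22.png');cv2.imwrite('pics/w22c.png',cv2.resize(im[160:310,250:390],None,fx=4,fy=4,interpolation=0))
im,d=optics.snapshot('scene');cv2.imwrite('pics/s22.png',cv2.resize(im[170:290,380:500,::-1],None,fx=5,fy=5,interpolation=2))
```

```text
99 320.020202020202 233.31313131313132 hole [0.4682 0.2704 0.085 ] tip [0.4687 0.2672 0.0909] err [ 0.0059 -0.0004 -0.0032] known err [ 0.0059 -0.0003  0.0006] tcp [0.4706 0.2693 0.1874] [-0.0143 -0.0041] [ 1.    -0.013]
```

View pics/w22c.png

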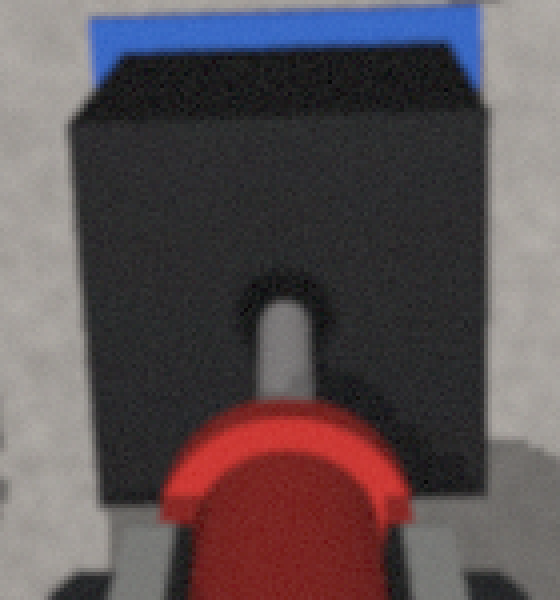

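View pics/s22.png

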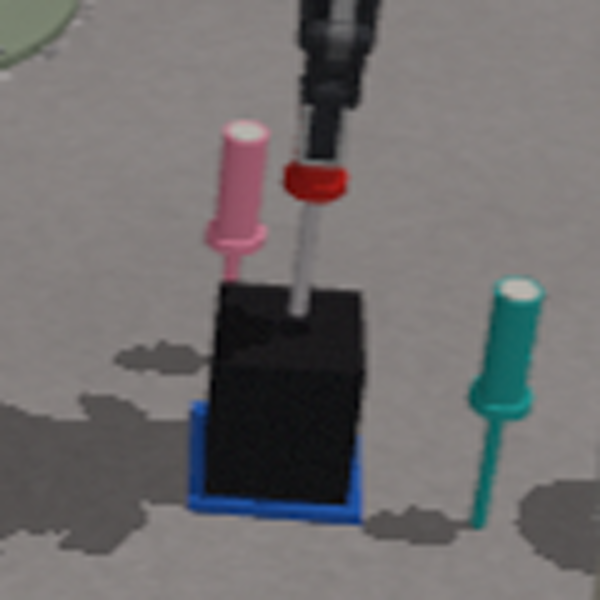

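arm_command --pt "0.0 0.005 0 0 0" --pt "0.0 0.007 0 0 0" --pt "0.0 0.007 0 0 0" --pt "0.0 0.007 0 0 0" --pt "0.0 0.007 0 0 0" --pt "0.0 0.007 0 0 0" --pt "0.0 0.007 0 0 0" --pt "0.0 0.007 0 0 0" --pt "0.0 0.007 0 0 0" --pt "0.0 0.005 0 0 0" --pt "0.0 0.003 0 0 0" --pt "0.0 0 0 0 0"

```text
clock: 17.77
tool_pos: [0.4696, 0.269, 0.111]
tool_rot: [[-0.014, 1.0, -0.013], [-0.004, -0.013, -1.0], [-1.0, -0.014, 0.004]]
force: [-0.1, -0.4, -1.5]
grip_width: 0.233
```

arm_command --pt "0.0 0.002 0 0 0" --pt "0.0 0.002 0 0 0" --pt "0.0 0.001 0 0 0" --pt "0.0 0 0 0 0"

```text
clock: 18.1
tool_pos: [0.4699, 0.2693, 0.1063]
tool_rot: [[-0.013, 1.0, -0.013], [-0.003, -0.013, -1.0], [-1.0, -0.013, 0.004]]
force: [0.1, 0.5, -1.3]
grip_width: 0.232
```

Run:
```python
from st import *
go("w23",215,240,305,338,.65)
o=monitor.get_obs();print(np.round(o['force'],2))
im=cv2.imread('pics/w23.png');cv2.imwrite('pics/w23c.png',cv2.resize(im[190:430,220:420],None,fx=3,fy=2.5,interpolation=0))
im,d=optics.snapshot('scene');cv2.imwrite('pics/s23.png',cv2.resize(im[170:290,380:500,::-1],None,fx=5,fy=5,interpolation=2))
```

```text
46 322.2173913043478 217.54347826086956 hole [0.4705 0.3039 0.085 ] tip [0.4681 0.2672 0.0099] err [-0.0753  0.001  -0.0364] known err [-0.0751 -0.0007  0.0009] tcp [0.4699 0.2693 0.1063] [-0.013  -0.0035] [ 1.    -0.013]
[ 0.68 -0.45 -0.89]
```

View pics/s23.png

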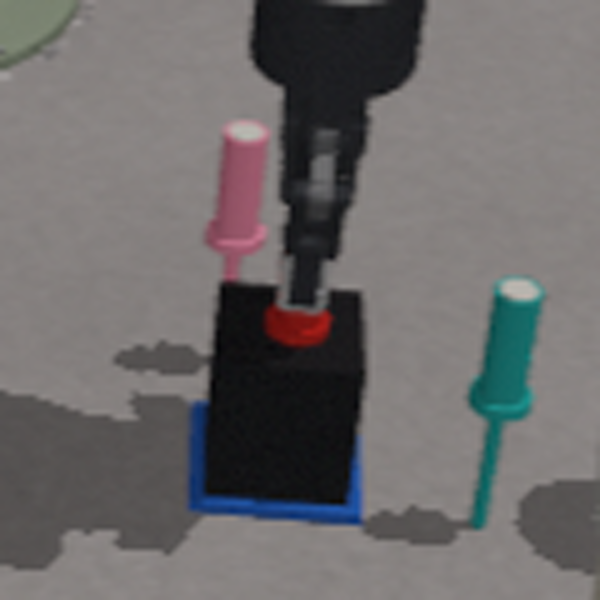

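View pics/w23c.png

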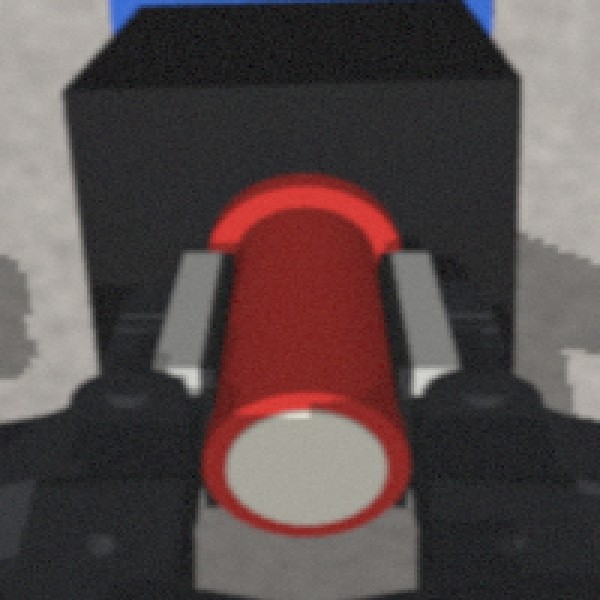

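arm_command --pt "0.0 0.0015 0 0 0" --pt "0.0 0.001 0 0 0" --pt "0.0 0 0 0 0"

```text
clock: 18.45
tool_pos: [0.4701, 0.2695, 0.1066]
tool_rot: [[-0.011, 1.0, -0.013], [-0.004, -0.013, -1.0], [-1.0, -0.011, 0.004]]
force: [0.6, 0.1, -1.4]
grip_width: 0.236
```

arm_command --pt "0.0 0.003 0 0 0" --pt "0.0 0.002 0 0 0"

```text
clock: 18.62
tool_pos: [0.4704, 0.2699, 0.1059]
tool_rot: [[-0.007, 1.0, -0.014], [-0.005, -0.014, -1.0], [-1.0, -0.007, 0.005]]
force: [-18.7, -14.4, 57.6]
grip_width: 0.232
```

Seated: firm contact. Release the key.

arm_command --pt "0.0 -0.0005 0 0 0" --pt "0.0 0 0 0 0" --pt "0.06 0 0 0 0" --pt "0.06 0 0 0 0" --pt "0.06 0 0 0 0" --pt "0.06 0 0 0 0" --pt "0.06 0 0 0 0"

```text
clock: 19.2
tool_pos: [0.471, 0.2702, 0.1072]
tool_rot: [[-0.005, 1.0, -0.014], [-0.005, -0.014, -1.0], [-1.0, -0.005, 0.005]]
force: [1.1, -0.0, -0.1]
grip_width: 0.701
```

Run:
```python
from st import *
look("w24");o=monitor.get_obs();print(np.round(o['tool_pos'],4),np.round(o['force'],2),o['grip_width'])
im,d=optics.snapshot('scene');cv2.imwrite('pics/s24.png',cv2.resize(im[170:290,380:500,::-1],None,fx=5,fy=5,interpolation=2))
```

```text
[0.471  0.2702 0.1072] [-0.55  0.21  0.61] 0.7046097613827831
```

View pics/w24.png

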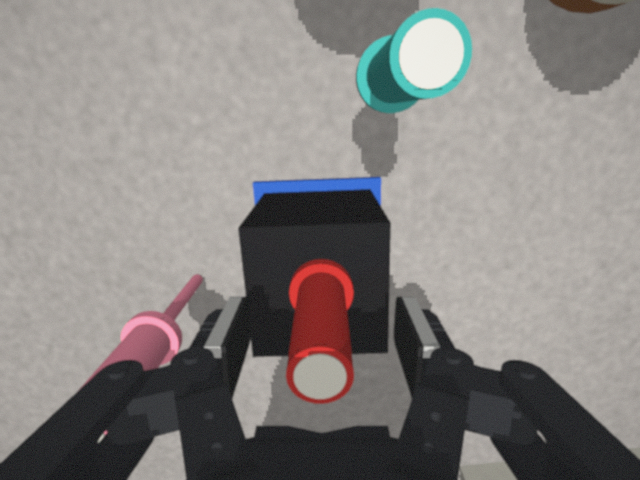

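arm_command --pt "0.06 -0.01 0 0 0" --pt "0.06 -0.012 0 0 0" --pt "0.06 -0.015 0 0 0" --pt "0.06 -0.015 0 0 0" --pt "0.06 -0.015 0 0 0" --pt "0.06 -0.015 0 0 0" --pt "0.06 -0.015 0 0 0" --pt "0.06 -0.015 0 0 0" --pt "0.06 -0.015 0 0 0" --pt "0.06 -0.015 0 0 0" --pt "0.06 0 0 0 0"

```text
clock: 20.22
tool_pos: [0.4704, 0.272, 0.267]
tool_rot: [[-0.003, 1.0, -0.011], [-0.002, -0.011, -1.0], [-1.0, -0.003, 0.002]]
force: [0.4, 0.2, 0.2]
grip_width: 0.698
```

Run:
```python
from st import *
o,im,d,K,T=look("w25");print(np.round(o['tool_pos'],4))
m=red(im);ys,xs=np.nonzero(m);print(xs.min(),xs.max(),ys.min(),ys.max())
y0=max(ys.min()-30,0);x0=max(xs.min()-40,0)
cv2.imwrite('pics/w25c.png',cv2.resize(im[y0:y0+150,x0:x0+150,::-1],None,fx=4,fy=4,interpolation=0));print(x0,y0)
for n in('scene','top'):
    im,d=optics.snapshot(n);K2,T2=pose(n);P=cloud(K2,T2,d);cv2.imwrite(f'pics/{n}25.png',im[:,:,::-1])
    for t in('tray_handle','key_grip'):print(n,t,[(x['conf'],np.round(x['centre'],4)) for x in optics.tip_of(n,t)])
    q=P[red(im)&(abs(P[...,0]-.47)<.04)&(abs(P[...,1]-.266)<.03)];print(q.min(0).round(4),q.max(0).round(4),len(q))
```

```text
[0.4704 0.272  0.267 ]
306 339 195 246
266 165
scene tray_handle [(0.7, array([ 0.4984, -0.0958,  0.0832]))]
scene key_grip [(0.7, array([0.5027, 0.3668, 0.113 ])), (0.66, array([0.4713, 0.2682, 0.1191])), (0.54, array([0.3832, 0.2403, 0.111 ]))]
[0.4582 0.2538 0.084 ] [0.4876 0.284  0.1487] 223
top tray_handle [(0.68, array([ 0.4979, -0.0968,  0.082 ]))]
top key_grip []Traceback (most recent call last):
  File "<stdin>", line 9, in <module>
    return umr_minimum(a, axis, None, out, keepdims, initial, where)
ValueError: zero-size array to reduction operation minimum which has no identity
```

View pics/w25c.png

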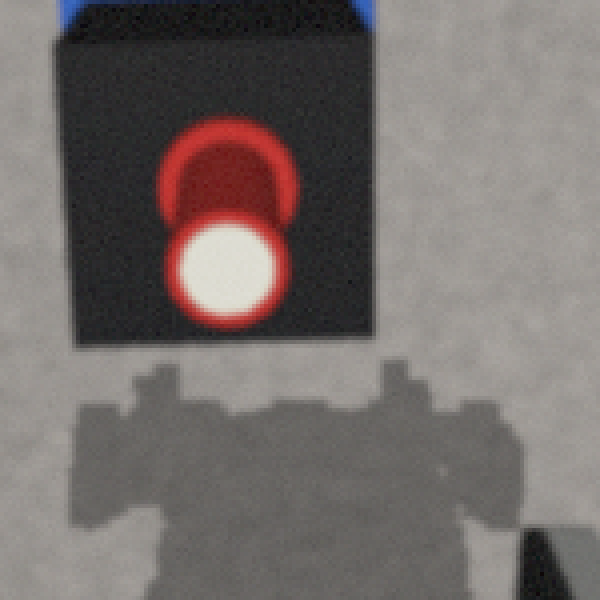

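View pics/scene25.png

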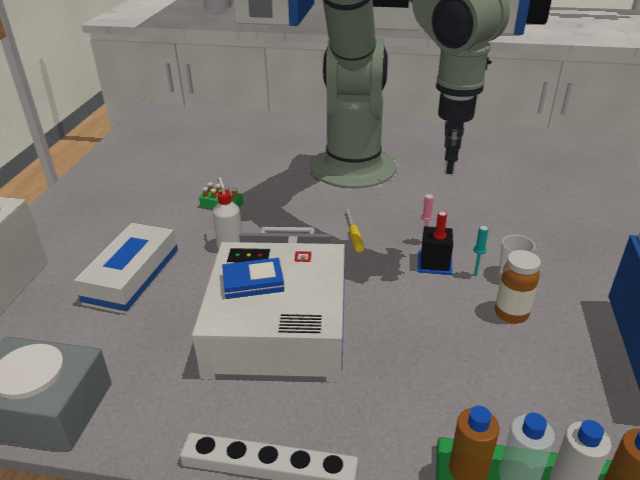

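Key is on its collar and upright: scene (440,225), wrist crop cap (227,270). Next I go above the tray handle, turning to the sampler's yaw.

arm_command --pt "0.045 0 0 0 -0.07" --pt "0.045 0 0 0 -0.065" --pt "0.045 0 0 0.012 0" --pt "0.045 0 -0.0015 0.026 0" --pt "0.045 0 -0.0015 0.026 0" --pt "0.045 0 -0.0015 0.026 0" --pt "0.045 0 -0.0015 0.026 0" --pt "0.045 0 -0.0015 0.026 0" --pt "0.045 0 -0.0015 0.026 0" --pt "0.045 0 -0.0015 0.026 0" --pt "0.045 0 -0.0015 0.026 0" --pt "0.045 0 -0.0015 0.026 0" --pt "0.045 0 -0.0015 0.026 0" --pt "0.045 0 -0.0015 0.026 0" --pt "0.045 0 -0.0015 0.026 0" --pt "0.045 0 0 0.01 0" --pt "0.045 0 0 0 0" --pt "0.045 0 0 0 0"

```text
clock: 22.07
tool_pos: [0.4861, -0.0876, 0.2565]
tool_rot: [[-0.021, 0.995, 0.102], [-0.004, 0.102, -0.995], [-1.0, -0.022, 0.002]]
force: [0.0, 0.2, -0.7]
grip_width: 0.524
```

```bash
python3 w.py w30 tray_handle;  python3 -c "
from h import *;print(np.round(monitor.get_obs()['tool_rot'],4).tolist())"
```

```text
[ 0.48612862 -0.08759652  0.25651075] 5.876546762178312
[557.7 165.9] [531 143  55  48 954] [ 0.6491 -0.0273  0.1212] [ 0.6304 -0.0466  0.1184] [ 0.6682 -0.0097  0.1234]
[293.3 415.1] [276 401  34  28 456] [ 0.477  -0.2473  0.1512] [ 0.4629 -0.2535  0.1363] [ 0.4905 -0.244   0.1586]
tray_handle [(0.65, array([ 0.4998, -0.0981,  0.0868]))]
[[-0.021, 0.9943, 0.1045], [-0.0044, 0.1044, -0.9945], [-0.9998, -0.0214, 0.0022]]
```

View pics/w30.png

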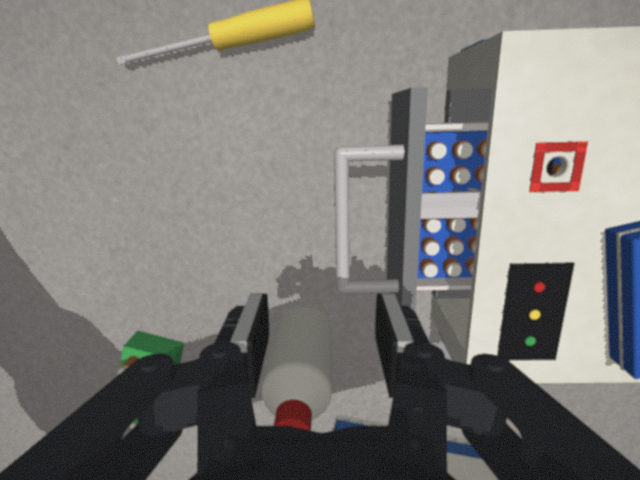

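```bash
cat > hb.py <<'E'
from e import *
def f(pts,z=.089,T=None):
    o=monitor.get_obs();K,T=pose("wrist",o);R=np.array(o['tool_rot'])
    for u,v in pts:
        h=plane(K,T,u,v,z);t=np.array([h[0],h[1],.066]);print(h.round(4),(R.T@(t-o['tool_pos'])).round(4))
    print(np.round(o['tool_pos'],4),R[:2,0].round(4),R[:2,1].round(3))
E
python3 -c "
from hb import *
f([(342,160),(343,220),(345,282)])"
```

```text
[ 0.4949 -0.0422  0.089 ] [ 0.1902  0.0173 -0.0437]
[ 0.5019 -0.0924  0.089 ] [0.1903 0.019  0.007 ]
[ 0.5108 -0.1501  0.089 ] [0.1904 0.0218 0.0653]
[ 0.4863 -0.0866  0.2567] [-0.021  -0.0044] [0.994 0.104]
```

arm_command --pt "0.045 0 0.006 0.003 -0.03" --pt "0.045 0.01 0.006 0.003 0" --pt "0.045 0.015 0.005 0 0" --pt "0.045 0.02 0 0 0" --pt "0.045 0.02 0 0 0" --pt "0.045 0.02 0 0 0" --pt "0.045 0.015 0 0 0" --pt "0.045 0.01 0 0 0" --pt "0.045 0 0 0 0" --pt "0.045 0 0 0 0"

```text
clock: 23.0
tool_pos: [0.5037, -0.0797, 0.1378]
tool_rot: [[-0.02, 0.99, 0.142], [-0.001, 0.142, -0.99], [-1.0, -0.02, -0.002]]
force: [0.6, 0.2, -0.2]
grip_width: 0.529
```

```bash
python3 w.py w31 tray_handle;  python3 -c "
from h import *;print(np.round(monitor.get_obs()['tool_rot'],4).tolist())"
```

```text
[ 0.50367604 -0.07974694  0.13781882] 8.187682318531595
[632.1 241. ] [618 193  22  75 754] [ 0.6351 -0.0359  0.1211] [ 0.629  -0.0476  0.1194] [ 0.6443 -0.0137  0.123 ]
[616.4 410. ] [608 404  17  14 167] [ 0.6614 -0.1219  0.1229] [ 0.6571 -0.1261  0.1215] [ 0.6663 -0.1181  0.1245]
tray_handle [(0.57, array([ 0.5036, -0.0984,  0.0845]))]
[[-0.019, 0.9897, 0.1421], [-0.0011, 0.1421, -0.9899], [-0.9998, -0.019, -0.0016]]
```

View pics/w31.png

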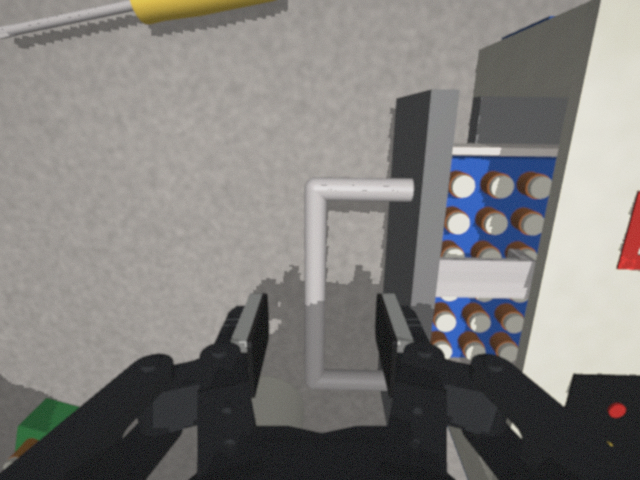

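```bash
python3 -c "
from hb import *
f([(316,230),(316,283)])"
```

```text
[ 0.4974 -0.0607  0.089 ] [ 0.0726 -0.0024 -0.02  ]
[ 0.5016 -0.0916  0.089 ] [ 0.0726 -0.0025  0.0111]
[ 0.504  -0.0801  0.1385] [-0.019  -0.0011] [0.99  0.142]
```

arm_command --pt "0.045 0 -0.001 0.004 0" --pt "0.045 0.005 -0.001 0.004 0" --pt "0.045 0.01 0 0.002 0" --pt "0.045 0.012 0 0 0" --pt "0.045 0.012 0 0 0" --pt "0.045 0.012 0 0 0" --pt "0.045 0.01 0 0 0" --pt "0.045 0.006 0 0 0" --pt "0.045 0 0 0 0" --pt "0.045 0 0 0 0"

```text
clock: 23.93
tool_pos: [0.5029, -0.0931, 0.0662]
tool_rot: [[-0.016, 0.99, 0.139], [-0.002, 0.139, -0.99], [-1.0, -0.016, -0.0]]
force: [-0.3, 0.2, -0.8]
grip_width: 0.526
```

```bash
python3 w.py w32
```

```text
[ 0.50286299 -0.09313147  0.06623898] 8.005555652945027
```

View pics/w32.png

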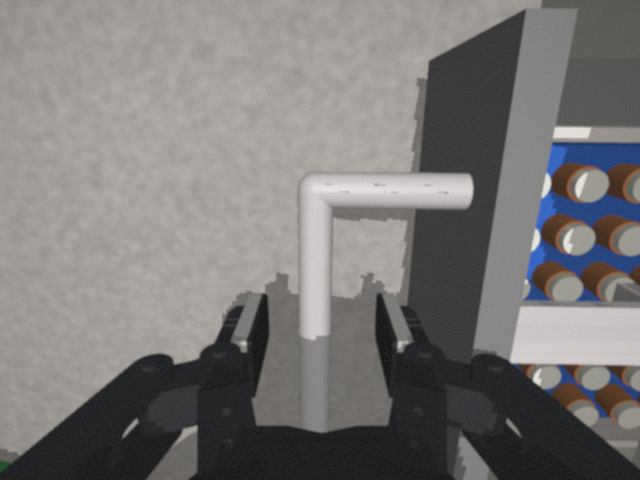

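arm_command --pt "0.02 0 -0.001 0 0" --pt "0.0 0 0 0 0" --pt "0.0 0 0 0 0" --pt "0.0 0 0 0 0" --pt "0.0 0 0 0 0" --pt "0.0 0 -0.004 0 0" --pt "0.0 0 -0.006 0 0" --pt "0.0 0 -0.006 0 0" --pt "0.0 0 -0.006 0 0" --pt "0.0 0 -0.006 0 0" --force 30

```text
clock: 24.82
tool_pos: [0.4724, -0.0972, 0.0675]
tool_rot: [[-0.014, 0.99, 0.139], [-0.001, 0.139, -0.99], [-1.0, -0.014, -0.0]]
force: [1.5, 1.4, -12.0]
grip_width: 0.125
```

arm_command --pt "0.0 0 -0.006 0 0" --pt "0.0 0 -0.006 0 0" --pt "0.0 0 -0.006 0 0" --pt "0.0 0 -0.005 0 0" --pt "0.0 0 -0.004 0 0" --pt "0.0 0 -0.003 0 0"

```text
clock: 25.32
tool_pos: [0.4373, -0.1019, 0.0676]
tool_rot: [[-0.016, 0.99, 0.139], [-0.001, 0.139, -0.99], [-1.0, -0.016, -0.001]]
force: [1.2, 2.3, -15.6]
grip_width: 0.129
```

arm_command --pt "0.0 0 -0.003 0 0" --pt "0.0 0 -0.003 0 0" --pt "0.0 0 -0.003 0 0"

```text
clock: 25.57
tool_pos: [0.435, -0.102, 0.0686]
tool_rot: [[-0.001, 0.99, 0.14], [0.002, 0.14, -0.99], [-1.0, -0.001, -0.002]]
force: [23.8, 0.5, -44.6]
grip_width: 0.126
```

At the stop: the pull force rises and motion ends at x=0.435. Release the bar.

arm_command --pt "0.0 0 0 0 0" --pt "0.045 0 0 0 0" --pt "0.045 0 0 0 0" --pt "0.045 0 0 0 0" --pt "0.045 0 0 0 0"

```text
clock: 25.98
tool_pos: [0.4367, -0.1025, 0.07]
tool_rot: [[0.003, 0.99, 0.14], [0.001, 0.14, -0.99], [-1.0, 0.003, -0.001]]
force: [0.3, 0.2, -0.3]
grip_width: 0.526
```

```bash
python3 w.py w33 tray_handle
```

```text
[ 0.4367048  -0.10252418  0.07001038] 8.062637971323554
tray_handle [(0.61, array([ 0.4346, -0.1078,  0.0877]))]
```

View pics/w33.png

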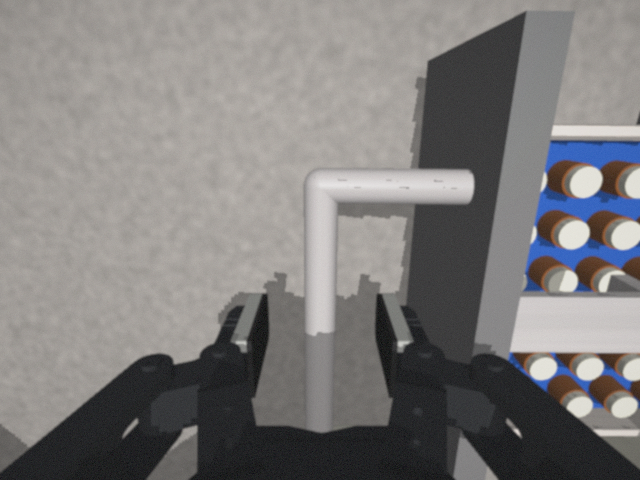

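arm_command --pt "0.045 -0.008 0 0 0" --pt "0.045 -0.01 0 0 0" --pt "0.045 -0.015 0 0 0" --pt "0.045 -0.015 0 0 0" --pt "0.045 -0.015 0 0 0" --pt "0.045 -0.015 0 0 0" --pt "0.045 -0.015 0 0 0" --pt "0.045 -0.015 0 0 0" --pt "0.045 -0.015 0 0 0" --pt "0.045 -0.015 0 0 0" --pt "0.045 -0.015 0 0 0" --pt "0.045 -0.01 0 0 0" --pt "0.045 0 0 0 0" --pt "0.045 0 0 0 0"

```text
clock: 27.25
tool_pos: [0.4342, -0.1, 0.2522]
tool_rot: [[0.005, 0.989, 0.145], [0.001, 0.145, -0.989], [-1.0, 0.005, -0.0]]
force: [-0.7, 0.1, -0.1]
grip_width: 0.527
```

Run:
```python
from st import *
o,im,d,K,T=look("w34");print(np.round(o['tool_pos'],4),np.round(o['force'],2))
P=cloud(K,T,d)
print([(x['conf'],np.round(x['centre'],4)) for x in optics.tip_of('wrist','tray_handle')])
for n in('scene','top'):
    im,d=optics.snapshot(n);cv2.imwrite(f'pics/{n}34.png',im[:,:,::-1])
    for t in('tray_handle','key_grip'):print(n,t,[(x['conf'],np.round(x['centre'],4)) for x in optics.tip_of(n,t)])
```

```text
[ 0.4342 -0.1     0.2522] [-0.66  0.08 -0.1 ]
[(0.57, array([ 0.4339, -0.1061,  0.0861]))]
scene tray_handle []
scene key_grip [(0.71, array([0.5014, 0.3668, 0.1134])), (0.68, array([0.3815, 0.2416, 0.109 ])), (0.62, array([0.4687, 0.2653, 0.1195]))]
top tray_handle [(0.51, array([ 0.7596, -0.1143,  0.1363])), (0.49, array([ 0.2888, -0.3433,  0.0315])), (0.34, array([ 0.6117, -0.0881,  0.0013]))]
top key_grip [(0.62, array([0.5046, 0.3645, 0.107 ])), (0.46, array([0.3776, 0.2366, 0.1082]))]
```

View pics/scene34.png

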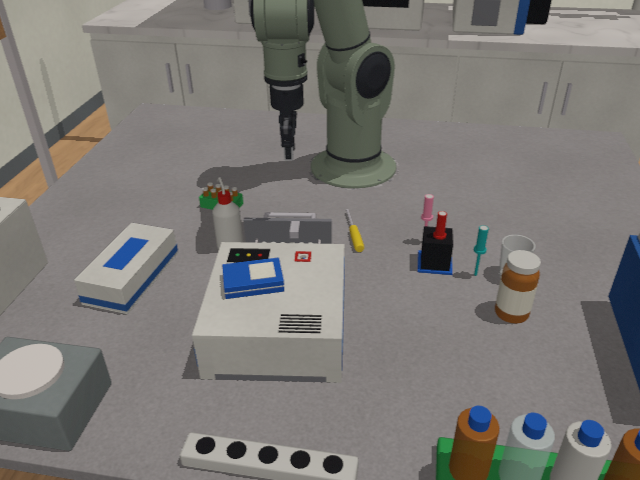

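View pics/w34.png

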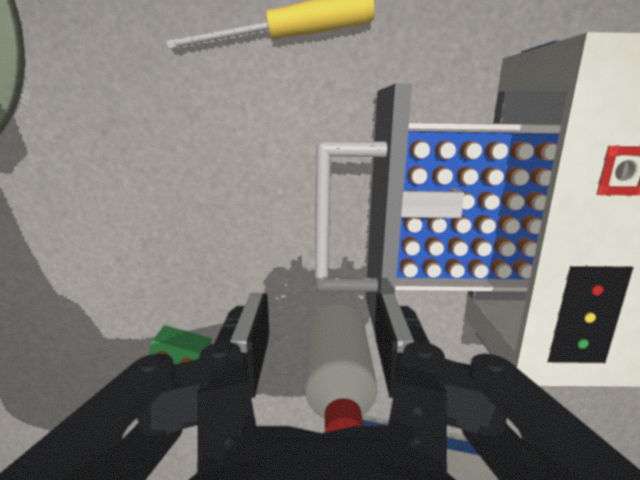

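```bash
python3 -c "
from bench import r
print(r.close_job())"
```

```text
the job is handed in; nothing more can be done
None
```

I carried out the whole job and handed it in at about 27 s on the robot clock. The hand-in returned no verdict.

**What I did:**
- I took the red key from its stand, pushed its rod down through the red-framed hole, and the tray sprung out by about 45 mm.
- I lowered the key back into its stand until it was firm on its collar, then released it.
- I pulled the tray by its bar to its stop and lifted the gripper clear.

**What the last checks showed:**
- **Tray:** the bar was found at x ≈ 0.434 m, against about 0.542 m when latched. That is about 0.11 m out, and the force rose sharply at the stop.
- **Key:** the scene camera put the handle at (0.469, 0.265, 0.120), within about 1 mm of where it started. It looked upright and down on its collar.
- **Other objects:** nothing else appears to have moved in the pictures, but I checked this by eye only.
- **Gripper:** the wrist force read about zero, so it was touching nothing.

**What disagreed or could matter:**
- The final network check from the top camera gave wrong or no readings for the bar and the red key, and the scene camera missed the bar. The tray figure therefore rests on the wrist camera and the arm's own pose.
- Two forces at the fingers were high for a moment: about 58 N seating the key, and about 45 N downward at the tray stop. Both are under the 120 N wrist limit. They should not count against the 40 N limit on the arm or gripper body, since only the fingers were in contact.

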